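# Stand the brown glass bottles in spill dishes of their size

## Task

Put away the three brown glass bottles that stand on the bench in front of the robot, each upright in the middle of the white spill dish of its own size: the smallest bottle in the smallest dish, the middle one in the middle-sized dish and the tallest in the largest. Carry them one at a time and set each down on the dish's floor; do not drop them or tip them over. Leave the two white plastic bottles standing where they are.

Things in the scene. Friction and masses are not known exactly. Their poses are not given: they have to be found in the camera images.
- brown_small_mid (a point): the small brown glass bottle, black screw cap: round, 46 mm in diameter, 91 mm tall with the cap, standing upright. The point is on its axis half-way up (45.5 mm above its foot); z is up along the bottle. The sides are straight up to 51 mm above the foot and then narrow to the cap, so it is best gripped on the straight part; any yaw will do.
- brown_medium_mid (a point): the medium brown glass bottle, black screw cap: round, 62 mm in diameter, 125 mm tall with the cap, standing upright. The point is on its axis half-way up (62.5 mm above its foot); z is up along the bottle. The sides are straight up to 74 mm above the foot and then narrow to the cap, so it is best gripped on the straight part; any yaw will do.
- brown_large_mid (a point): the large brown glass bottle, black screw cap: round, 68 mm in diameter, 145 mm tall with the cap, standing upright. The point is on its axis half-way up (72.5 mm above its foot); z is up along the bottle. The sides are straight up to 89 mm above the foot and then narrow to the cap, so it is best gripped on the straight part; any yaw will do.
- dish_small: the small white spill dish: a round, flat, open saucer, 72 mm across outside, 66 mm inside, rim 12 mm high, floor 3 mm thick; fixed to the bench. Origin at the centre of its underside, on the bench; z up.
- dish_medium: the medium white spill dish: a round, flat, open saucer, 90 mm across outside, 84 mm inside, rim 12 mm high, floor 3 mm thick; fixed to the bench. Origin at the centre of its underside, on the bench; z up.
- dish_large: the large white spill dish: a round, flat, open saucer, 106 mm across outside, 100 mm inside, rim 12 mm high, floor 3 mm thick; fixed to the bench. Origin at the centre of its underside, on the bench; z up.
- white_large_mid (a point): bystander: the larger white plastic bottle with a red cap, round, 60 mm in diameter, 118 mm tall, standing loose and upright. The point is on its axis half-way up (59 mm).
- white_small_mid (a point): bystander: the smaller white plastic bottle with a blue cap, squarish with rounded corners, 48 mm wide (56 mm across the corners), 87 mm tall, standing loose and upright. The point is on its axis half-way up (43.5 mm).
Things that resemble listed ones, but are neither listed nor needed, are in the scene too. What is shaped like the part that bears brown_large_mid but green, orange or pink is not meant.

How it is judged:
By the outcome, as a careful person would: the job done as asked, in the order asked, and still so for the second after the job is handed in, with the robot touching nothing.
It also fails if it takes over 96 s, if anything falls off the work surface, if the arm or the gripper's body presses on something with over 40 N, if the wrist force passes 120 N, or if a joint passes its speed limit or range.

## Robot

A 7-joint arm with a two-finger parallel gripper is mounted at the origin on a cart in front of the work surface, level with it; the furniture and walls round the work are solid. World frame = base frame: x ahead of the robot, y to its left, z up, the work surface at z = 0. Lengths are in m, angles in rad, forces in N, time in s.
With the tool pointing down it reaches from about 0.425 to 0.975 m from the base axis. Payload 16.7 kg.
Tool frame: the origin (TCP) lies between the finger pads; the fingertips stand 25 mm ahead of it and the grasp point (between the pads) lies 6 mm ahead of it (ctrl.tip_reach is the distance from the TCP to the fingertips, in m); z points along the fingers, y is the direction in which the jaws open and shut (so a half turn about z gives the same grasp; the last joint's range is limited). The gripper opens to 85 mm and grips with 20 to 120 N. Pads are 22 mm wide; open, the fingers measure 114 mm over their backs; the gripper's body (76 mm by 85 mm) begins 54 mm behind the grasp point. The pads swing forward as they close: fully open they stand 13 mm farther back than shut.
Start: joints at [-1.345, 0.426, 0.074, 1.606, -0.034, 1.111, -0.067], TCP at [0.247, 0.628, 0.256] pointing down, gripper open.
Joint ranges: [-2.85, 2.85], [-0.5, 2.14], [-1.23, 1.37], [0.21, 2.46], [-1.02, 4.16], [0.16, 2.05], [-2.73, 2.73]. Speed limits (rad/s): [1.89, 1.89, 2.39, 2.39, 3.01, 3.01, 3.01].

## Interface

Orientations are given as a unit quaternion [x, y, z, w].
In Python, from bench import ctrl gives the robot as it stands.
- The arm moves only by the shell command python3 -m crank 'ROWS' [FORCE]. ROWS is JSON, a list of rows, each an object of numbers: "tx", "ty", "tz": the shift along the tool's x, y, z in m; "spin": the turn about the tool's z in degrees; "hand": the opening in per cent of the stroke, from 0 (shut) to 100 (fully open). A call has exactly 5 rows; each row shifts and turns the commanded pose from where the row before left it, along the tool's axes as they then stand; what a row does not reach is not made up. A row lasts 1/12 s, in which the tool goes at most 41.7 mm and 7.16 degrees, less where a joint would pass 70% of its speed; a pose out of reach is approached as far as the arm can. A call with a gripper value outside its range is refused whole. The fingers move at their own pace and stop on an object; FORCE is the grip in N (left out, the last holds). Time passes only in rows, so rows that do not move let the fingers close, or fill a call up. It gives the time, the measured TCP pose, the force and the opening at its end, in the units of the state.
- ctrl.observe(): the state, without advancing time (a new reading comes with each control period).
- ctrl.camera(name): name is "scene" or "top" or "wrist"; returns (picture, depth): 480x640x3 uint8, red, green, blue; 480x640 float32, m along the optical axis (not along the pixel's ray), 0 where there is no reading.
- ctrl.camera_model(name): a dict with "intrinsics" (3x3 intrinsics, pixels), "k1" (the pictures are not rectified: a ray, as slopes to the right and down, at radius r is drawn at 1 + k1 r^2 times it, then the intrinsics apply), "R" (3x3) and "t" (3): a world point X has camera coordinates R X + t; the wrist camera has in their place "hand_eye" (4x4, takes a point from camera to tool coordinates, whose origin is the TCP and whose axes are the flange's). Camera axes: x right, y down, z forward; pixel columns grow to the right and rows downward; lengths in m; the calibration is good to about 2 mm. A picture is of the moment at which its call begins: read the wrist's pose just before it. camera_model takes no time and is no camera call.
- ctrl.close_job(): hands the job in, once; it reports no verdict.
The state is a dict: "time_s": time; "qpos": joint angles; "joint_velocities": joint speeds; "joint_torque": joint torques, N m; "ee_pos": TCP position; "ee_rot": TCP orientation; "contact_force": force on the tool from outside, world axes, zero at the start; "ft_torque": the same for the moment, N m; "grip_width": finger opening in m.
Only numpy, scipy, OpenCV 4.12 (cv2) and the standard library are available. Lean on these libraries where they do the work, as an engineer would, in place of code of your own. Each camera call takes 0.05 s, during which the arm holds its last target.

## Working session

There is one attempt and no reset: what is moved stays moved. The work goes in short steps, Python scripts to look and compute and a shell command to move; the robot and the scene stay as the last step left them, time stands still between calls to the robot, and variables do not carry over. Pictures are saved under pics/ and viewed, and the job is handed in when it is done.

```bash
ls; mkdir -p pics; python3 - <<'E'
from bench import ctrl
import cv2,numpy as np
o=ctrl.observe();print(o['time_s'],o['ee_pos'],o['ee_rot'],o['grip_width'],ctrl.tip_reach)
for n in ['scene','top']:
    im,d=ctrl.camera(n);cv2.imwrite(f'pics/{n}0.png',im[:,:,::-1]);np.savez(f'{n}0.npz',im=im,d=d)
    m=ctrl.camera_model(n);print(n,m)
print(ctrl.camera_model('wrist'))
E
```

```text
pics
0.0 [0.24700394 0.62777637 0.25558948] [ 1.86318461e-01  9.82489176e-01 -6.68148813e-04 -6.13075391e-05] 0.0856869106789337 0.025
scene {'intrinsics': array([[623.90845442,   0.        , 322.21687069],
       [  0.        , 623.90845442, 241.12637788],
       [  0.        ,   0.        ,   1.        ]]), 'k1': -0.06192904657833878, 'R': array([[ 0.64942502, -0.76029862, -0.01389786],
       [-0.31782803, -0.25478531, -0.91327421],
       [ 0.69082015,  0.59752026, -0.40710817]]), 't': array([-0.27969017,  0.24436705,  1.15045927])}
top {'intrinsics': array([[469.9080485 ,   0.        , 315.39477494],
       [  0.        , 469.9080485 , 246.72772465],
       [  0.        ,   0.        ,   1.        ]]), 'k1': -0.10374271954184458, 'R': array([[-0.00325494, -0.99999366,  0.00144372],
       [-0.98904936,  0.00300628, -0.1475545 ],
       [ 0.14754923, -0.00190819, -0.98905287]]), 't': array([0.03508821, 0.48218018, 1.15008294])}
{'intrinsics': array([[398.74047915,   0.        , 315.51316454],
       [  0.        , 398.74047915, 247.68374984],
       [  0.        ,   0.        ,   1.        ]]), 'k1': -0.04240482305465857, 'hand_eye': array([[-1.75759831e-04, -9.44372734e-01, -3.28877042e-01,
         8.49536404e-02],
       [ 9.99999951e-01, -2.51614703e-04,  1.88089270e-04,
         4.43462000e-04],
       [-2.60376678e-04, -3.28876992e-01,  9.44372732e-01,
        -1.18891778e-01],
       [ 0.00000000e+00,  0.00000000e+00,  0.00000000e+00,
         1.00000000e+00]])}
```

View pics/scene0.png

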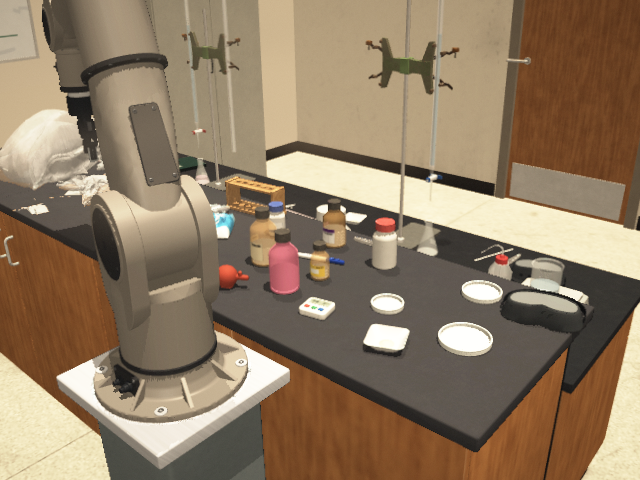

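View pics/top0.png

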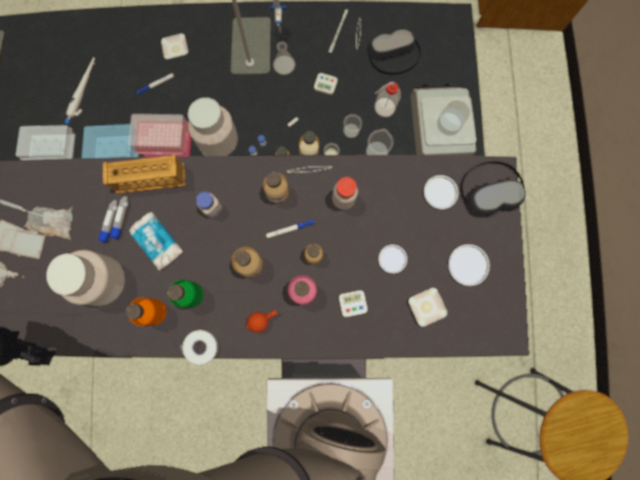

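```bash
cat > h.py <<'E'
import numpy as np,cv2
from bench import ctrl
def rays(n):
    m=ctrl.camera_model(n);K=m['intrinsics'];D=np.array([m['k1'],0,0,0,0.])
    # distortion: drawn = ray*(1+k1 r^2)  == OpenCV model
    uv=np.stack(np.meshgrid(np.arange(640.),np.arange(480.)),-1).reshape(-1,1,2)
    r=cv2.undistortPoints(uv,K,D).reshape(480,640,2)
    return m,np.dstack([r,np.ones((480,640))])
def cloud(n,d,T=None):
    m,r=rays(n);P=r*d[...,None]
    if n!='wrist': W=(P-m['t'])@m['R']
    else:
        H=T@m['hand_eye'];W=P@H[:3,:3].T+H[:3,3]
    W[d<=0]=np.nan
    return W
def onplane(n,u,v,z,T=None):
    m,r=rays(n);q=r[int(round(v)),int(round(u))]
    m_=m;K=m['intrinsics'];D=np.array([m['k1'],0,0,0,0.])
    q=np.append(cv2.undistortPoints(np.array([[[u,v]]],float),K,D).ravel(),1)
    if n!='wrist': R=m['R'].T;c=-R@m['t']
    else:
        H=T@m['hand_eye'];R=H[:3,:3];c=H[:3,3]
    w=R@q;return c+w*(z-c[2])/w[2]
def proj(n,X,T=None):
    m=ctrl.camera_model(n)
    if n!='wrist': p=m['R']@X+m['t']
    else:
        H=np.linalg.inv(T@m['hand_eye']);p=H[:3,:3]@X+H[:3,3]
    s=p[:2]/p[2];s=s*(1+m['k1']*s@s);K=m['intrinsics']
    return s*[K[0,0],K[1,1]]+K[:2,2]
E
python3 - <<'E'
from h import *
a=np.load('top0.npz');W=cloud('top',a['d'])
np.save('W0.npy',W)
for nm,u,v in [('b1',276,180),('b2',244,255),('b3',314,249),('pink',302,287),('back',309,140),('wh',346,187),('ws',206,200),('bench',240,220),('bk',330,50),('or',137,312),('gr',178,293)]:
    print(nm,(u,v),W[v-3:v+4,u-3:u+4].reshape(-1,3)[np.nanargmax(W[v-3:v+4,u-3:u+4,2])].round(3),W[v,u].round(3))
for nm,u,v in [('dl',469,265),('dm',441,192),('ds',393,259)]: print(nm,onplane('top',u,v,.012).round(3),W[v,u].round(4))
im=a['im']
c=cv2.resize(im[120:330,180:500],None,fx=2.5,fy=2.5,interpolation=cv2.INTER_CUBIC);cv2.imwrite('pics/topcrop.png',c[:,:,::-1])
im=np.load('scene0.npz')['im']
c=cv2.resize(im[180:370,210:520],None,fx=2.5,fy=2.5,interpolation=cv2.INTER_CUBIC);cv2.imwrite('pics/scenecrop.png',c[:,:,::-1])
E
```

```text
b1 (276, 180) [0.624 0.125 0.129] [0.63  0.127 0.126]
b2 (244, 255) [0.454 0.204 0.146] [0.447 0.197 0.145]
b3 (314, 249) [0.47  0.037 0.097] [0.469 0.037 0.089]
pink (302, 287) [0.376 0.062 0.149] [0.374 0.064 0.145]
back (309, 140) [ 0.813  0.048 -0.078] [ 0.812  0.051 -0.081]
wh (346, 187) [ 0.619 -0.038  0.12 ] [ 0.615 -0.04   0.116]
ws (206, 200) [0.588 0.297 0.092] [0.593 0.304 0.084]
bench (240, 220) [0.555 0.223 0.005] [0.559 0.232 0.   ]
bk (330, 50) [ 1.176 -0.014 -0.197] [ 1.179 -0.018 -0.208]
or (137, 312) [0.314 0.445 0.146] [0.317 0.443 0.14 ]
gr (178, 293) [0.356 0.353 0.147] [0.361 0.348 0.14 ]
dl [ 0.437 -0.364  0.012] [ 0.4379 -0.3676  0.0019]
dm [ 0.631 -0.299  0.012] [ 0.634  -0.3021  0.0017]
ds [ 0.453 -0.166  0.012] [ 0.4549 -0.1683 -0.0014]
```

View pics/topcrop.png

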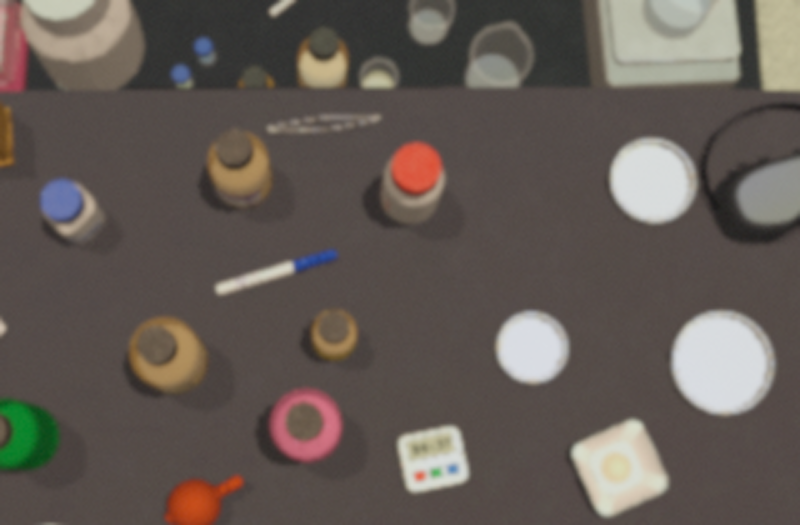

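View pics/scenecrop.png

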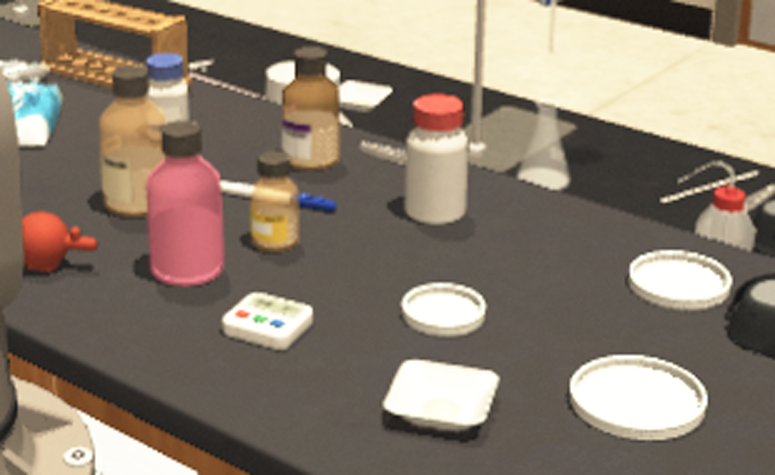

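The top view shows brown bottles at (247,262) large, (276,187) medium and (314,254) small. Things that could be taken for them:
- pink (302,290), green (184,293) and orange (147,311), all the wrong colour
- brown ones at (309,146) and (282,155), on the lower back bench at z≈-0.1 and below

The crop confirms the three. The dishes are at (393,259) small, (441,192) medium and (469,265) large. The white tray at (428,308) is square, so it isn't a dish.

```bash
python3 - <<'E'
from h import *
f=lambda x,y:((x+.5)/2.5-.5+180,(y+.5)/2.5-.5+120)
for nm,p,z in [('L',(157,345),.145),('M',(235,148),.125),('S',(334,326),.091),('dS',(532,347),.012),('dM',(653,180),.012),('dL',(723,362),.012),('wh',(417,167),.118),('ws',(62,200),.087),('pink',(305,423),.145)]:
    X=onplane('top',*f(*p),z);print(nm,X.round(4),'scene crop px',((proj('scene',X)-[210,180])*2.5).round(1))
o=ctrl.observe()
from scipy.spatial.transform import Rotation as R
print(R.from_quat(o['ee_rot']).as_matrix().round(4))
E
```

```text
L [0.4411 0.2005 0.145 ] scene crop px [128.7  71.2]
M [0.6332 0.1329 0.125 ] scene crop px [308.3  51.6]
S [0.4659 0.0387 0.091 ] scene crop px [272.1 156.4]
dS [ 0.4546 -0.1648  0.012 ] scene crop px [441.5 302.6]
dM [ 0.632 -0.299  0.012] scene crop px [676.6 273.1]
dL [ 0.4381 -0.3641  0.012 ] scene crop px [635.6 388.6]
wh [ 0.6158 -0.0413  0.118 ] scene crop px [436.1 102.4]
ws [0.5927 0.3068 0.087 ] scene crop px [162.6  60. ]
pink [0.3697 0.065  0.145 ] scene crop px [178.1 127.9]
[[-9.305e-01  3.662e-01 -3.000e-04]
 [ 3.662e-01  9.305e-01 -1.200e-03]
 [-1.000e-04 -1.200e-03 -1.000e+00]]
```

```bash
cat >> h.py <<'E'
from scipy.spatial.transform import Rotation as Rot
def T():
    o=ctrl.observe();M=np.eye(4);M[:3,:3]=Rot.from_quat(o['ee_rot']).as_matrix();M[:3,3]=o['ee_pos'];return M,o
def togo(X):
    M,o=T();d=M[:3,:3].T@(np.array(X)-M[:3,3]);print('t',round(o['time_s'],2),'pos',M[:3,3].round(4),'grip',round(o['grip_width'],4),'tool delta mm',(d*1000).round(1),'F',np.round(o['contact_force'],1))
E
python3 - <<'E'
from h import *
W=np.load('W0.npy')
for u,v in [(67,275),(95,280),(90,260)]: print(W[v,u].round(3))
a=np.array([.247,.628]);b=np.array([.466,.039])
for s in np.linspace(0,1,13):
    c=a+s*(b-a);m=np.hypot(W[...,0]-c[0],W[...,1]-c[1])<.09;print(c.round(2),np.nanmax(W[...,2][m]).round(3) if m.any() else None)
togo([.45,.039,.25]); togo([.4659,.0387,.049])
E
```

```text
[0.398 0.594 0.183]
[0.391 0.553 0.128]
[0.439 0.571 0.122]
[0.25 0.63] 0.428
[0.27 0.58] 0.428
[0.28 0.53] 0.428
[0.3  0.48] 0.651
[0.32 0.43] 0.664
[0.34 0.38] 0.149
[0.36 0.33] 0.147
[0.37 0.28] 0.147
[0.39 0.24] 0.148
[0.41 0.19] 0.148
[0.43 0.14] 0.148
[0.45 0.09] 0.149
[0.47 0.04] 0.147
t 0.1 pos [0.247  0.6278 0.2557] grip 0.0855 tool delta mm [-404.5 -473.6    6.3] F [-0.9  0.5 -0.6]
t 0.1 pos [0.247  0.6278 0.2557] grip 0.0855 tool delta mm [-419.4 -467.8  207.3] F [-0.9  0.5 -0.6]
```

```bash
python3 -m crank '[{"tx":-0.025,"ty":-0.029},{"tx":-0.025,"ty":-0.029},{"tx":-0.025,"ty":-0.029},{"tx":-0.025,"ty":-0.029},{"tx":-0.025,"ty":-0.029}]' 40; python3 -c "
from h import *
togo([.45,.039,.25]);print(ctrl.observe()['qpos'])"
```

```text
t 0.1 pos [0.247  0.6278 0.2557] grip 0.0855 tool delta mm [-404.5 -473.6    6.3] F [-0.9  0.5 -0.6]
[-1.34550885  0.42671597  0.07387609  1.60653529 -0.03405711  1.11080724
 -0.06716655]schema error: expected keys tx, ty, tz, spin, hand
```

```bash
python3 -m crank '[{"tx":-0.026,"ty":-0.031},{"tx":-0.026,"ty":-0.031},{"tx":-0.026,"ty":-0.031},{"tx":-0.026,"ty":-0.031},{"tx":-0.026,"ty":-0.031}]'; python3 -c "
from h import *
togo([.45,.039,.25]);print(ctrl.observe()['qpos'])"
```

```text
t 0.1 pos [0.247  0.6278 0.2557] grip 0.0855 tool delta mm [-404.5 -473.6    6.3] F [-0.9  0.5 -0.6]
[-1.34550885  0.42671597  0.07387609  1.60653529 -0.03405711  1.11080724
 -0.06716655]schema error: expected keys tx, ty, tz, spin, hand
```

All keys are required in each row.

```bash
python3 -m crank '[{"tx":-0.025,"ty":-0.029,"tz":0,"spin":0,"hand":100},{"tx":-0.025,"ty":-0.029,"tz":0,"spin":0,"hand":100},{"tx":-0.025,"ty":-0.029,"tz":0,"spin":0,"hand":100},{"tx":-0.025,"ty":-0.029,"tz":0,"spin":0,"hand":100},{"tx":-0.025,"ty":-0.029,"tz":0,"spin":0,"hand":100}]' 40; python3 -c "
from h import *
togo([.45,.039,.25]);print(ctrl.observe()['qpos'])"
```

```text
time_s: 0.52
ee_pos: [0.3105, 0.4454, 0.256]
ee_rot: [0.186, 0.982, -0.0, -0.0]
contact_force: [1.1, 0.7, 0.4]
grip_width: 0.0855
t 0.52 pos [0.3105 0.4454 0.256 ] grip 0.0855 tool delta mm [-278.5 -327.2    6.1] F [1.1 0.7 0.4]
[-1.18339744  0.21111062  0.1190241   1.9079509  -0.02915566  1.02478059
  0.14423985]
```

```bash
python3 -m crank '[{"tx":-0.025,"ty":-0.029,"tz":0,"spin":0,"hand":100},{"tx":-0.025,"ty":-0.029,"tz":0,"spin":0,"hand":100},{"tx":-0.025,"ty":-0.029,"tz":0,"spin":0,"hand":100},{"tx":-0.025,"ty":-0.029,"tz":0,"spin":0,"hand":100},{"tx":-0.025,"ty":-0.029,"tz":0,"spin":0,"hand":100}]' 40; python3 -m crank '[{"tx":-0.025,"ty":-0.029,"tz":0,"spin":0,"hand":100},{"tx":-0.025,"ty":-0.029,"tz":0,"spin":0,"hand":100},{"tx":-0.025,"ty":-0.029,"tz":0,"spin":0,"hand":100},{"tx":-0.025,"ty":-0.029,"tz":0,"spin":0,"hand":100},{"tx":-0.025,"ty":-0.029,"tz":0,"spin":0,"hand":100}]' 40; python3 -m crank '[{"tx":-0.012,"ty":-0.015,"tz":0,"spin":0,"hand":100},{"tx":-0.012,"ty":-0.015,"tz":0,"spin":0,"hand":100},{"tx":0,"ty":0,"tz":0,"spin":0,"hand":100},{"tx":0,"ty":0,"tz":0,"spin":0,"hand":100},{"tx":0,"ty":0,"tz":0,"spin":0,"hand":100}]' 40; python3 -c "
from h import *
togo([.45,.039,.25]);print(ctrl.observe()['qpos'])
M,o=T();im,d=ctrl.camera('wrist');np.savez('w1.npz',im=im,d=d,M=M);cv2.imwrite('pics/w1.png',im[:,:,::-1])
for X in ([.4659,.0387,.091],): print(proj('wrist',np.array(X),M))
"
```

```text
time_s: 0.93
ee_pos: [0.3737, 0.2648, 0.2562]
ee_rot: [0.186, 0.982, 0.0, -0.0]
contact_force: [1.1, 0.3, -0.7]
grip_width: 0.0854
time_s: 1.35
ee_pos: [0.4369, 0.0841, 0.2564]
ee_rot: [0.186, 0.982, 0.0, 0.0]
contact_force: [1.2, 0.1, 0.1]
grip_width: 0.0857
time_s: 1.77
ee_pos: [0.4479, 0.0498, 0.2562]
ee_rot: [0.186, 0.983, -0.0, -0.0]
contact_force: [0.2, -0.2, 0.2]
grip_width: 0.0854
t 1.77 pos [0.4479 0.0498 0.2562] grip 0.0854 tool delta mm [-5.9 -9.3  6.2] F [ 0.2 -0.2  0.2]
[-0.70874307  0.04081814  0.47426929  2.10853321 -0.02225351  0.99724857
  0.97349753]
[309.98316294 256.24269547]
```

View pics/w1.png

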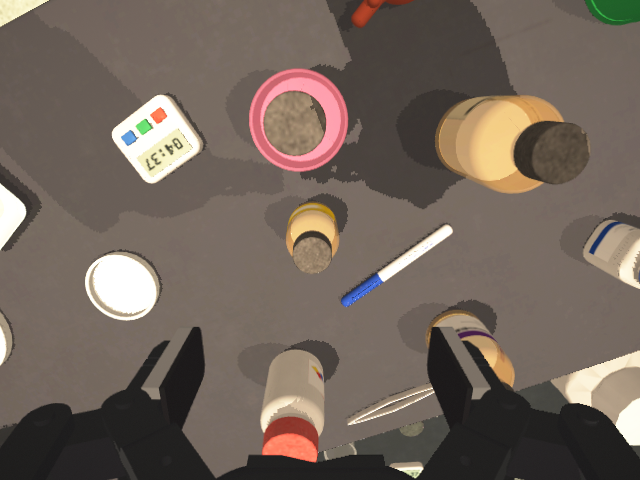

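```bash
python3 - <<'E'
from h import *
a=np.load('w1.npz');M=a['M']
for n,u,v,z in [('S',313,255,.091),('L',561,153,.145),('dS',123,286,.012)]: print(n,onplane('wrist',u,v,z,M).round(4))
c=cv2.resize(a['im'][190:290,260:370],None,fx=5,fy=5,interpolation=2);cv2.imwrite('pics/c1.png',c[:,:,::-1])
togo([.4665,.0375,.15])
E
```

```text
S [0.4658 0.0412 0.091 ]
L [0.4416 0.2043 0.145 ]
dS [ 0.4536 -0.1605  0.012 ]
t 1.82 pos [0.4479 0.0501 0.2562] grip 0.0858 tool delta mm [-22.   -4.9 106.2] F [-0.4  0.1  0.4]
```

View pics/c1.png

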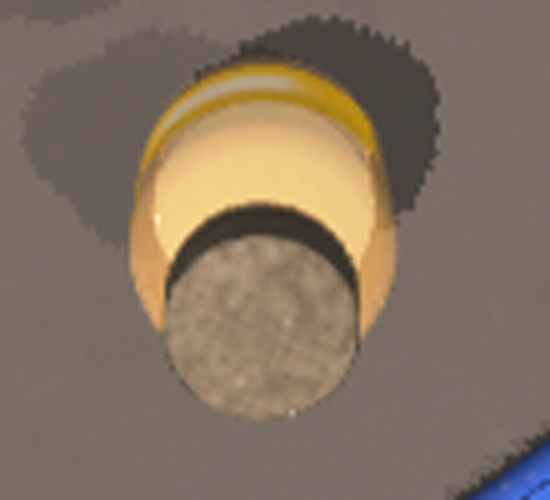

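```bash
python3 -m crank '[{"tx":-0.010,"ty":-0.001,"tz":0.02,"spin":0,"hand":100},{"tx":-0.010,"ty":-0.002,"tz":0.03,"spin":0,"hand":100},{"tx":0,"ty":0,"tz":0.03,"spin":0,"hand":100},{"tx":0,"ty":0,"tz":0.02,"spin":0,"hand":100},{"tx":0,"ty":0,"tz":0,"spin":0,"hand":100}]' 40; python3 -c "
from h import *
togo([.466,.040,.049])
M,o=T();im,d=ctrl.camera('wrist');np.savez('w2.npz',im=im,d=d,M=M);cv2.imwrite('pics/w2.png',im[:,:,::-1])
print(proj('wrist',np.array([.466,.040,.091]),M))
"
```

```text
time_s: 2.23
ee_pos: [0.4636, 0.0396, 0.153]
ee_rot: [0.186, 0.983, -0.002, -0.002]
contact_force: [-0.5, 0.5, -0.6]
grip_width: 0.0855
t 2.23 pos [0.4636 0.0396 0.153 ] grip 0.0855 tool delta mm [ -2.6   1.6 104. ] F [-0.5  0.5 -0.6]
[317.50493915 293.62068322]
```

View pics/w2.png

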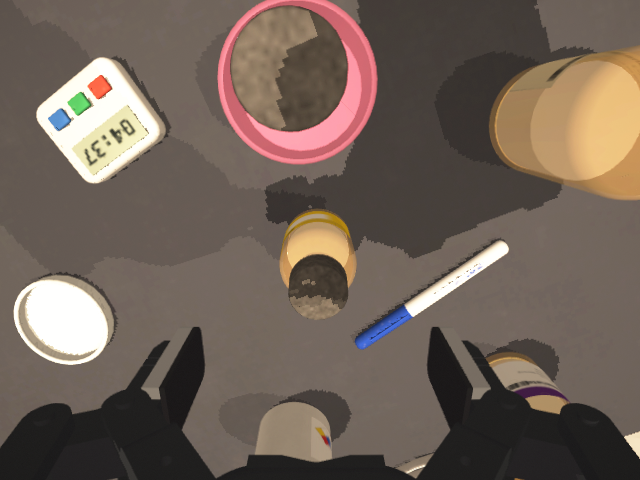

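The cap centre is at (318,292), against a prediction of (317.5,293.6), and sits between the pads. I'll go down.

```bash
python3 -m crank '[{"tx":-0.002,"ty":0.001,"tz":0.03,"spin":0,"hand":100},{"tx":0,"ty":0,"tz":0.03,"spin":0,"hand":100},{"tx":0,"ty":0,"tz":0.025,"spin":0,"hand":100},{"tx":0,"ty":0,"tz":0.015,"spin":0,"hand":100},{"tx":0,"ty":0,"tz":0.002,"spin":0,"hand":100}]' 40;  python3 -c "
from h import *
togo([.466,.040,.049])"
```

```text
time_s: 2.7
ee_pos: [0.4675, 0.0401, 0.0535]
ee_rot: [0.186, 0.983, -0.0, -0.001]
contact_force: [-1.3, 0.7, -0.0]
grip_width: 0.0854
t 2.7 pos [0.4675 0.0401 0.0535] grip 0.0854 tool delta mm [ 1.4 -0.6  4.5] F [-1.3  0.7 -0. ]
```

```bash
python3 -m crank '[{"tx":0,"ty":0,"tz":0.002,"spin":0,"hand":100},{"tx":0,"ty":0,"tz":0,"spin":0,"hand":45},{"tx":0,"ty":0,"tz":0,"spin":0,"hand":20},{"tx":0,"ty":0,"tz":0,"spin":0,"hand":20},{"tx":0,"ty":0,"tz":0,"spin":0,"hand":20}]' 40;python3 -m crank '[{"tx":0,"ty":0,"tz":0,"spin":0,"hand":20},{"tx":0,"ty":0,"tz":0,"spin":0,"hand":20},{"tx":0,"ty":0,"tz":0,"spin":0,"hand":20},{"tx":0,"ty":0,"tz":0,"spin":0,"hand":20},{"tx":0,"ty":0,"tz":0,"spin":0,"hand":20}]' 40;  python3 -c "
from h import *
togo([.466,.040,.049])"
```

```text
time_s: 3.12
ee_pos: [0.4685, 0.0397, 0.0534]
ee_rot: [0.186, 0.982, 0.001, 0.001]
contact_force: [-2.1, 0.1, 18.6]
grip_width: 0.044
time_s: 3.53
ee_pos: [0.4686, 0.0397, 0.0535]
ee_rot: [0.186, 0.982, 0.001, 0.001]
contact_force: [-3.5, 0.4, 15.7]
grip_width: 0.044
t 3.53 pos [0.4686 0.0397 0.0535] grip 0.044 tool delta mm [ 2.5 -0.7  4.5] F [-3.5  0.4 15.7]
```

```bash
python3 -m crank '[{"tx":0,"ty":0,"tz":-0.01,"spin":0,"hand":20},{"tx":0,"ty":0,"tz":-0.02,"spin":0,"hand":20},{"tx":0,"ty":0,"tz":-0.02,"spin":0,"hand":20},{"tx":0,"ty":0,"tz":-0.02,"spin":0,"hand":20},{"tx":0,"ty":0,"tz":0,"spin":0,"hand":20}]';python3 -m crank '[{"tx":-0.006,"ty":-0.018,"tz":0,"spin":0,"hand":20},{"tx":-0.006,"ty":-0.018,"tz":0,"spin":0,"hand":20},{"tx":-0.006,"ty":-0.018,"tz":0,"spin":0,"hand":20},{"tx":-0.006,"ty":-0.018,"tz":0,"spin":0,"hand":20},{"tx":-0.006,"ty":-0.018,"tz":0,"spin":0,"hand":20}]';  python3 -m crank '[{"tx":-0.007,"ty":-0.022,"tz":0,"spin":0,"hand":20},{"tx":-0.007,"ty":-0.022,"tz":0,"spin":0,"hand":20},{"tx":-0.007,"ty":-0.022,"tz":0,"spin":0,"hand":20},{"tx":-0.007,"ty":-0.022,"tz":0,"spin":0,"hand":20},{"tx":-0.005,"ty":-0.015,"tz":0,"spin":0,"hand":20}]';python3 -m crank '[{"tx":0,"ty":0,"tz":0,"spin":0,"hand":20},{"tx":0,"ty":0,"tz":0,"spin":0,"hand":20},{"tx":0,"ty":0,"tz":0,"spin":0,"hand":20},{"tx":0,"ty":0,"tz":0,"spin":0,"hand":20},{"tx":0,"ty":0,"tz":0,"spin":0,"hand":20}]';  python3 -c "
from h import *
togo([.4567,-.1629,.0565])
for n in ['wrist','scene','top']:
  M,o=T();im,d=ctrl.camera(n);np.savez(n+'3.npz',im=im,d=d,M=M);cv2.imwrite('pics/'+n+'3.png',im[:,:,::-1])
"
```

```text
time_s: 3.95
ee_pos: [0.4694, 0.0395, 0.126]
ee_rot: [0.187, 0.982, 0.001, 0.002]
contact_force: [1.6, 0.9, -0.9]
grip_width: 0.0439
time_s: 4.37
ee_pos: [0.4626, -0.0561, 0.1226]
ee_rot: [0.186, 0.983, 0.0, 0.0]
contact_force: [-0.5, 0.1, -1.5]
grip_width: 0.0436
time_s: 4.78
ee_pos: [0.4553, -0.1653, 0.1227]
ee_rot: [0.187, 0.982, -0.0, 0.0]
contact_force: [-0.1, -0.0, -2.0]
grip_width: 0.0439
time_s: 5.2
ee_pos: [0.456, -0.1624, 0.1223]
ee_rot: [0.186, 0.983, 0.0, -0.0]
contact_force: [-0.2, -0.0, -1.4]
grip_width: 0.0439
t 5.2 pos [ 0.456  -0.1624  0.1223] grip 0.0439 tool delta mm [-0.9 -0.2 65.8] F [-0.2 -0.  -1.4]
```

View pics/wrist3.png

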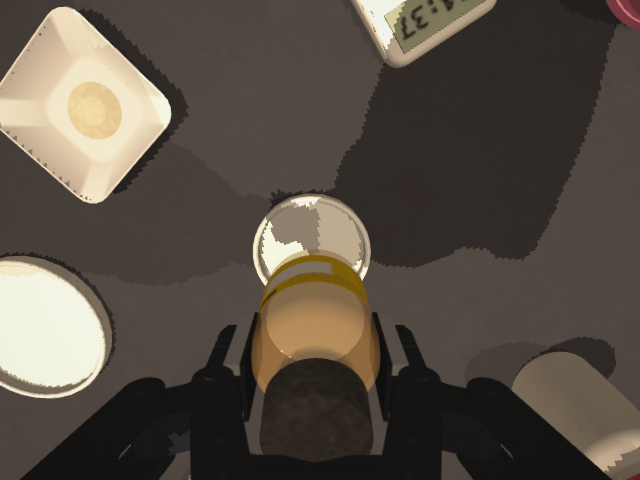

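View pics/scene3.png

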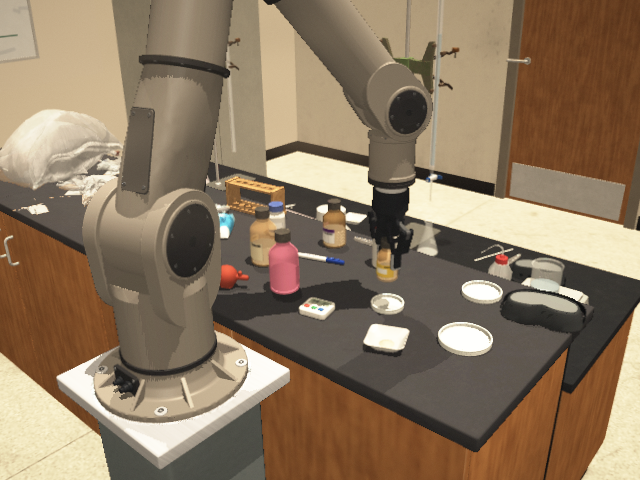

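View pics/top3.png

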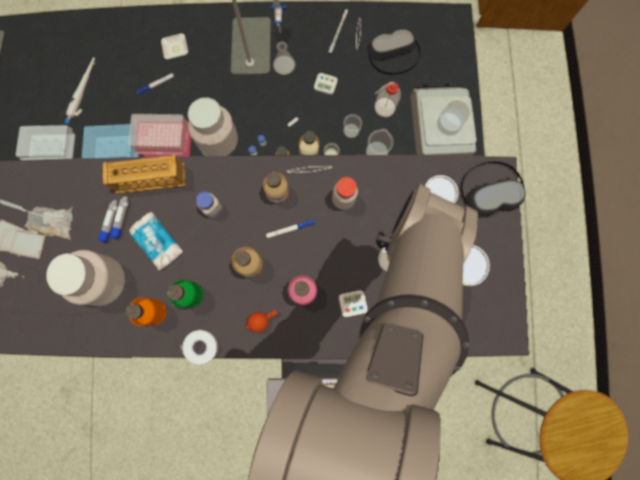

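```bash
cat >> h.py <<'E'
def ring(img,n,c,r,z,col,M=None,s=1,off=(0,0)):
    t=np.linspace(0,2*np.pi,200)
    p=np.array([proj(n,np.array([c[0]+r*np.cos(a),c[1]+r*np.sin(a),z]),M) for a in t])
    p=((p-off)*s).round().astype(int);cv2.polylines(img,[p.reshape(-1,1,2)],True,col,1)
E
python3 - <<'E'
from h import *
a=np.load('wrist3.npz');M=a['M'];off=(200,170)
c=cv2.resize(a['im'][170:430,200:430],None,fx=2.3,fy=2.3,interpolation=2)[:,:,::-1].copy()
p=M[:2,3]
ring(c,'wrist',(.4541,-.1626),.036,.012,(0,255,0),M,2.3,off)
f=p+np.array([-.0024,.0009])*1
lift=.1223-.0535
ring(c,'wrist',f,.023,lift,(255,0,0),M,2.3,off)
ring(c,'wrist',f,.023,lift+.051,(255,0,255),M,2.3,off)
ring(c,'wrist',f,.010,lift+.091,(0,0,255),M,2.3,off)
cv2.imwrite('pics/c3.png',c)
E
```

```text
(no output)
```

View pics/c3.png

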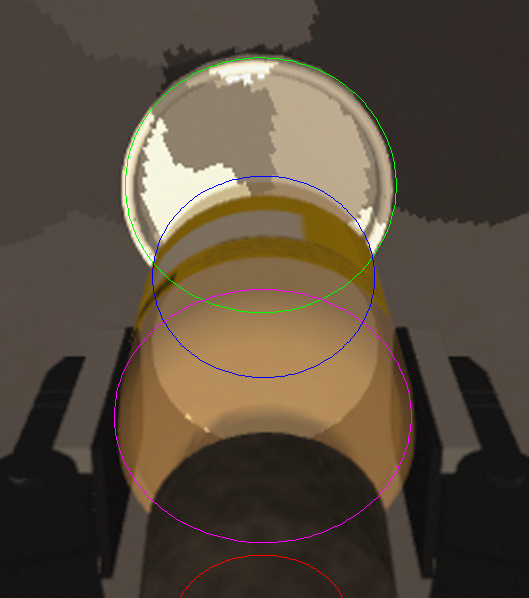

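```bash
python3 -m crank '[{"tx":0,"ty":-0.001,"tz":0.015,"spin":0,"hand":20},{"tx":0,"ty":0,"tz":0.02,"spin":0,"hand":20},{"tx":0,"ty":0,"tz":0.015,"spin":0,"hand":20},{"tx":0,"ty":0,"tz":0.008,"spin":0,"hand":20},{"tx":0,"ty":0,"tz":0.002,"spin":0,"hand":20}]';python3 -m crank '[{"tx":0,"ty":0,"tz":0.002,"spin":0,"hand":20},{"tx":0,"ty":0,"tz":0,"spin":0,"hand":20},{"tx":0,"ty":0,"tz":0,"spin":0,"hand":20},{"tx":0,"ty":0,"tz":0,"spin":0,"hand":20},{"tx":0,"ty":0,"tz":0,"spin":0,"hand":20}]'
```

```text
time_s: 5.77
ee_pos: [0.4549, -0.164, 0.0612]
ee_rot: [0.186, 0.983, -0.0, -0.001]
contact_force: [-0.0, -0.1, -1.1]
grip_width: 0.0441
time_s: 6.18
ee_pos: [0.4558, -0.1642, 0.0608]
ee_rot: [0.186, 0.982, 0.0, 0.0]
contact_force: [0.2, 0.2, -1.0]
grip_width: 0.0437
```

```bash
python3 -m crank '[{"tx":0,"ty":0,"tz":0.001,"spin":0,"hand":20},{"tx":0,"ty":0,"tz":0.001,"spin":0,"hand":20},{"tx":0,"ty":0,"tz":0.001,"spin":0,"hand":20},{"tx":0,"ty":0,"tz":0,"spin":0,"hand":20},{"tx":0,"ty":0,"tz":0,"spin":0,"hand":20}]'
```

```text
time_s: 6.6
ee_pos: [0.4554, -0.1642, 0.0572]
ee_rot: [0.186, 0.982, -0.0, -0.0]
contact_force: [-0.3, -0.3, -2.1]
grip_width: 0.0437
```

```bash
python3 -m crank '[{"tx":0,"ty":0,"tz":0.001,"spin":0,"hand":20},{"tx":0,"ty":0,"tz":0,"spin":0,"hand":20},{"tx":0,"ty":0,"tz":0,"spin":0,"hand":20},{"tx":0,"ty":0,"tz":0,"spin":0,"hand":20},{"tx":0,"ty":0,"tz":0,"spin":0,"hand":20}]'
```

```text
time_s: 7.02
ee_pos: [0.4556, -0.1642, 0.0566]
ee_rot: [0.186, 0.982, 0.0, 0.0]
contact_force: [-1.8, -0.0, 8.6]
grip_width: 0.0437
```

```bash
python3 -m crank '[{"tx":0,"ty":0,"tz":0,"spin":0,"hand":55},{"tx":0,"ty":0,"tz":0,"spin":0,"hand":60},{"tx":0,"ty":0,"tz":0,"spin":0,"hand":70},{"tx":0,"ty":0,"tz":0,"spin":0,"hand":85},{"tx":0,"ty":0,"tz":0,"spin":0,"hand":100}]' 20; python3 -m crank '[{"tx":0,"ty":0,"tz":0,"spin":0,"hand":100},{"tx":0,"ty":0,"tz":0,"spin":0,"hand":100},{"tx":0,"ty":0,"tz":0,"spin":0,"hand":100},{"tx":0,"ty":0,"tz":-0.01,"spin":0,"hand":100},{"tx":0,"ty":0,"tz":-0.03,"spin":0,"hand":100}]' ; python3 -m crank '[{"tx":0,"ty":0,"tz":-0.04,"spin":0,"hand":100},{"tx":0,"ty":0,"tz":-0.04,"spin":0,"hand":100},{"tx":0,"ty":0,"tz":-0.04,"spin":0,"hand":100},{"tx":0,"ty":0,"tz":-0.03,"spin":0,"hand":100},{"tx":0,"ty":0,"tz":0,"spin":0,"hand":100}]';python3 -c "
from h import *
togo([.633,.134,.15])
M,o=T();im,d=ctrl.camera('wrist');np.savez('w4.npz',im=im,d=d,M=M);cv2.imwrite('pics/w4.png',im[:,:,::-1])
"
```

```text
time_s: 7.43
ee_pos: [0.4555, -0.1642, 0.0563]
ee_rot: [0.186, 0.982, -0.0, -0.0]
contact_force: [0.7, -0.3, 0.6]
grip_width: 0.0817
time_s: 7.85
ee_pos: [0.4537, -0.1639, 0.0947]
ee_rot: [0.186, 0.982, -0.0, -0.003]
contact_force: [-0.7, 0.7, -0.4]
grip_width: 0.0854
time_s: 8.27
ee_pos: [0.4575, -0.1652, 0.2525]
ee_rot: [0.187, 0.982, 0.001, 0.004]
contact_force: [1.7, -0.3, -0.2]
grip_width: 0.0857
t 8.27 pos [ 0.4575 -0.1652  0.2525] grip 0.0857 tool delta mm [-52.7 342.4 104. ] F [ 1.7 -0.3 -0.2]
```

View pics/w4.png

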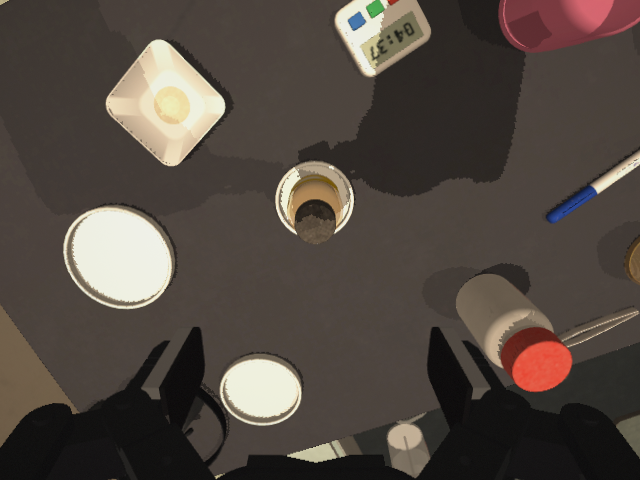

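```bash
python3 - <<'E'
from h import *
a=np.load('w4.npz');M=a['M'];off=(265,150)
c=cv2.resize(a['im'][150:260,265:365],None,fx=5,fy=5,interpolation=2)[:,:,::-1].copy()
ring(c,'wrist',(.4541,-.1626),.036,.012,(0,255,0),M,5,off)
ring(c,'wrist',(.4541,-.1626),.023,.054,(255,0,255),M,5,off)
cv2.imwrite('pics/c4.png',c)
for n,u,v,z in [('S',316,226,.094),('dS',315,199,.012),('dM',261,388,.012),('dL',119,257,.012),('wl',537,360,.118)]: print(n,onplane('wrist',u,v,z,M).round(4))
E
```

```text
S [ 0.4545 -0.1626  0.094 ]
dS [ 0.453  -0.1626  0.012 ]
dM [ 0.6275 -0.2954  0.012 ]
dL [ 0.4358 -0.3606  0.012 ]
wl [ 0.609 -0.042  0.118]
```

View pics/c4.png

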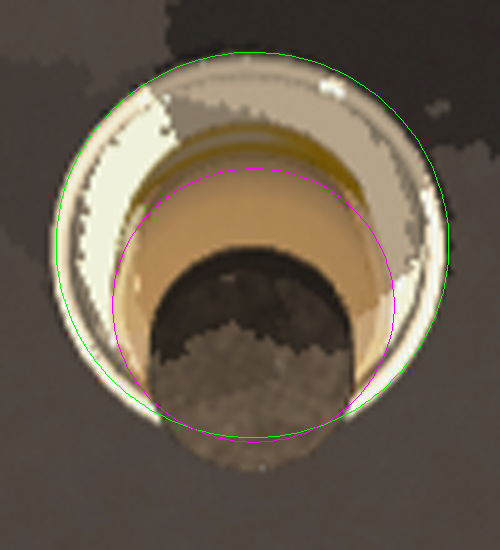

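The small bottle is within about 1.5 mm of its dish centre. Next is the medium one.

```bash
python3 -m crank '[{"tx":-0.005,"ty":0.03,"tz":0,"spin":0,"hand":100},{"tx":-0.006,"ty":0.038,"tz":0,"spin":0,"hand":100},{"tx":-0.006,"ty":0.038,"tz":0,"spin":0,"hand":100},{"tx":-0.006,"ty":0.038,"tz":0,"spin":0,"hand":100},{"tx":-0.006,"ty":0.038,"tz":0,"spin":0,"hand":100}]';python3 -m crank '[{"tx":-0.006,"ty":0.038,"tz":0,"spin":0,"hand":100},{"tx":-0.006,"ty":0.038,"tz":0,"spin":0,"hand":100},{"tx":-0.006,"ty":0.038,"tz":0,"spin":0,"hand":100},{"tx":-0.006,"ty":0.03,"tz":0,"spin":0,"hand":100},{"tx":0,"ty":0.016,"tz":0,"spin":0,"hand":100}]';python3 -m crank '[{"tx":0,"ty":0,"tz":0.02,"spin":0,"hand":100},{"tx":0,"ty":0,"tz":0.02,"spin":0,"hand":100},{"tx":0,"ty":0,"tz":0,"spin":0,"hand":100},{"tx":0,"ty":0,"tz":0,"spin":0,"hand":100},{"tx":0,"ty":0,"tz":0,"spin":0,"hand":100}]';python3 -c "
from h import *
togo([.633,.134,.15])
M,o=T();im,d=ctrl.camera('wrist');np.savez('w5.npz',im=im,d=d,M=M);cv2.imwrite('pics/w5.png',im[:,:,::-1])
print(proj('wrist',np.array([.633,.134,.125]),M))
"
```

```text
time_s: 8.73
ee_pos: [0.5492, -0.0039, 0.2459]
ee_rot: [0.187, 0.982, -0.0, -0.001]
contact_force: [0.3, 0.7, 0.9]
grip_width: 0.0855
time_s: 9.15
ee_pos: [0.6309, 0.1384, 0.2451]
ee_rot: [0.185, 0.983, -0.0, -0.001]
contact_force: [-1.0, 0.1, 0.1]
grip_width: 0.0859
time_s: 9.57
ee_pos: [0.6302, 0.134, 0.2072]
ee_rot: [0.187, 0.982, -0.0, 0.0]
contact_force: [0.8, -0.4, 0.4]
grip_width: 0.0854
t 9.57 pos [0.6302 0.134  0.2072] grip 0.0854 tool delta mm [-2.6  1.  57.2] F [ 0.8 -0.4  0.4]
[316.44699007 277.89440664]
```

View pics/w5.png

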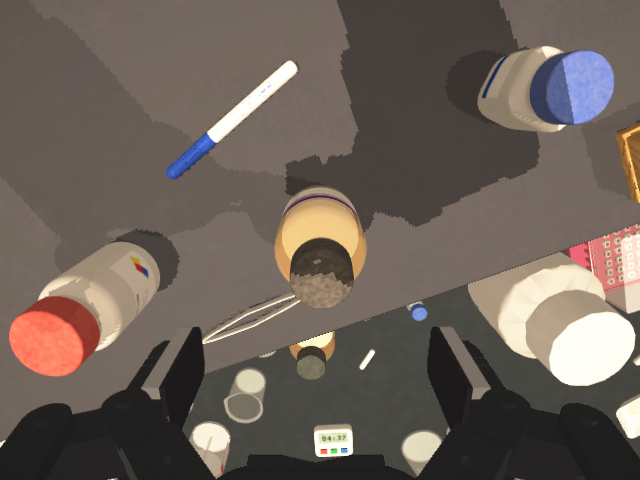

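```bash
python3 -m crank '[{"tx":-0.002,"ty":0.003,"tz":0.02,"spin":0,"hand":100},{"tx":0,"ty":0,"tz":0.035,"spin":0,"hand":100},{"tx":0,"ty":0,"tz":0.035,"spin":0,"hand":100},{"tx":0,"ty":0,"tz":0.02,"spin":0,"hand":100},{"tx":0,"ty":0,"tz":0.005,"spin":0,"hand":100}]' 40;python3 -m crank '[{"tx":0,"ty":0,"tz":0.003,"spin":0,"hand":100},{"tx":0,"ty":0,"tz":0.003,"spin":0,"hand":100},{"tx":0,"ty":0,"tz":0,"spin":0,"hand":100},{"tx":0,"ty":0,"tz":0,"spin":0,"hand":100},{"tx":0,"ty":0,"tz":0,"spin":0,"hand":100}]'
python3 -c "
from h import *
togo([.633,.136,.0785])
M,o=T();im,d=ctrl.camera('wrist');cv2.imwrite('pics/w6.png',im[:,:,::-1])
"
```

```text
time_s: 10.03
ee_pos: [0.6316, 0.1363, 0.0889]
ee_rot: [0.186, 0.982, -0.001, -0.002]
contact_force: [-0.6, -0.3, -0.2]
grip_width: 0.0854
time_s: 10.45
ee_pos: [0.6336, 0.1369, 0.0866]
ee_rot: [0.186, 0.982, 0.0, 0.001]
contact_force: [0.6, -0.1, 0.4]
grip_width: 0.0853
t 10.45 pos [0.6336 0.1369 0.0866] grip 0.0853 tool delta mm [ 0.2 -1.   8.1] F [ 0.6 -0.1  0.4]
```

View pics/w6.png

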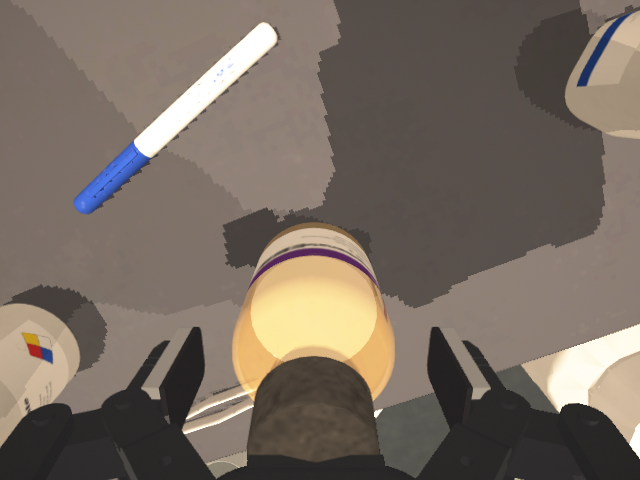

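The bottle sits centred between the pads (body edges at 233 and 394). I'll ease down and grip.

```bash
python3 -m crank '[{"tx":0,"ty":0,"tz":0.003,"spin":0,"hand":100},{"tx":0,"ty":0,"tz":0.002,"spin":0,"hand":100},{"tx":0,"ty":0,"tz":0.001,"spin":0,"hand":100},{"tx":0,"ty":0,"tz":0,"spin":0,"hand":100},{"tx":0,"ty":0,"tz":0,"spin":0,"hand":100}]' 40
```

```text
time_s: 10.92
ee_pos: [0.6329, 0.1366, 0.0791]
ee_rot: [0.186, 0.982, -0.0, -0.0]
contact_force: [0.2, 0.3, 0.4]
grip_width: 0.0852
```

```bash
python3 -m crank '[{"tx":0,"ty":0,"tz":0,"spin":0,"hand":80},{"tx":0,"ty":0,"tz":0,"spin":0,"hand":72},{"tx":0,"ty":0,"tz":0,"spin":0,"hand":60},{"tx":0,"ty":0,"tz":0,"spin":0,"hand":40},{"tx":0,"ty":0,"tz":0,"spin":0,"hand":40}]' 40;python3 -m crank '[{"tx":0,"ty":0,"tz":0,"spin":0,"hand":40},{"tx":0,"ty":0,"tz":0,"spin":0,"hand":40},{"tx":0,"ty":0,"tz":0,"spin":0,"hand":40},{"tx":0,"ty":0,"tz":-0.003,"spin":0,"hand":40},{"tx":0,"ty":0,"tz":0,"spin":0,"hand":40}]' 60; python3 -m crank '[{"tx":0,"ty":0,"tz":-0.005,"spin":0,"hand":40},{"tx":0,"ty":0,"tz":-0.005,"spin":0,"hand":40},{"tx":0,"ty":0,"tz":-0.005,"spin":0,"hand":40},{"tx":0,"ty":0,"tz":0,"spin":0,"hand":40},{"tx":0,"ty":0,"tz":0,"spin":0,"hand":40}]' 60;python3 -c "
from h import *
M,o=T();im,d=ctrl.camera('wrist');cv2.imwrite('pics/w7.png',im[:,:,::-1])
M,o=T();im,d=ctrl.camera('scene');cv2.imwrite('pics/s7.png',cv2.resize(im[130:310,240:480],None,fx=3,fy=3)[:,:,::-1])
"
```

```text
time_s: 11.33
ee_pos: [0.6331, 0.1366, 0.0797]
ee_rot: [0.186, 0.982, 0.0, 0.0]
contact_force: [-2.0, -0.2, 6.1]
grip_width: 0.0595
time_s: 11.75
ee_pos: [0.6331, 0.1367, 0.0827]
ee_rot: [0.186, 0.982, 0.0, 0.0]
contact_force: [-0.1, -0.4, -1.9]
grip_width: 0.059
time_s: 12.17
ee_pos: [0.6332, 0.1368, 0.0978]
ee_rot: [0.186, 0.982, 0.0, 0.0]
contact_force: [-1.1, 0.4, -2.6]
grip_width: 0.0589
```

View pics/w7.png

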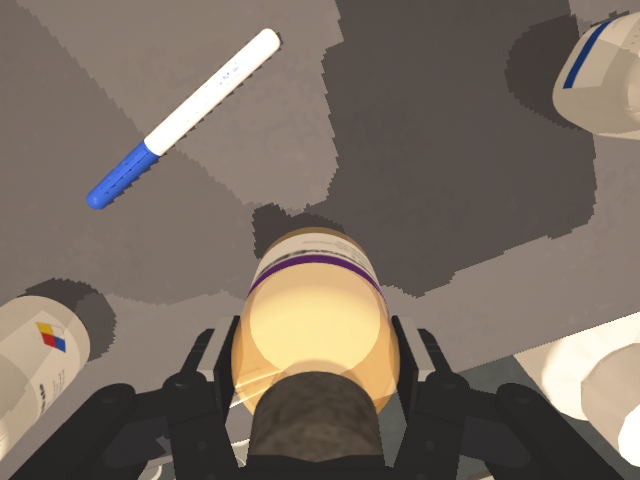

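View pics/s7.png

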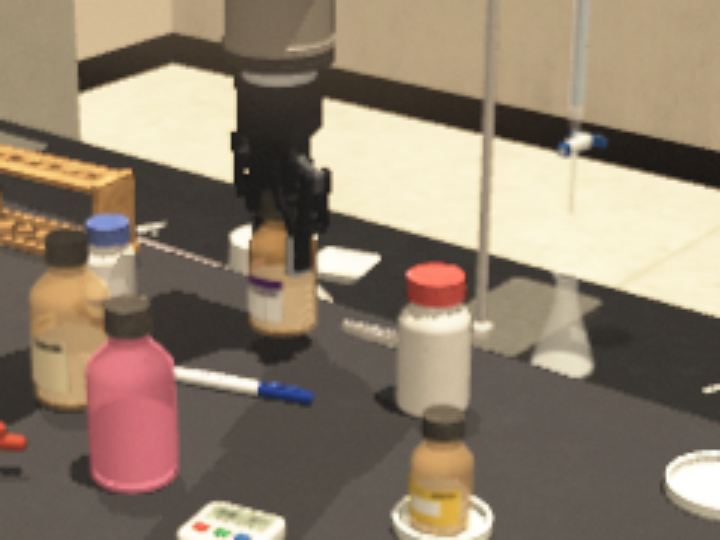

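```bash
python3 -m crank '[{"tx":0,"ty":0,"tz":-0.015,"spin":0,"hand":40},{"tx":0,"ty":0,"tz":-0.03,"spin":0,"hand":40},{"tx":0,"ty":0,"tz":-0.035,"spin":0,"hand":40},{"tx":0,"ty":0,"tz":-0.035,"spin":0,"hand":40},{"tx":0,"ty":0,"tz":-0.02,"spin":0,"hand":40}]' 60;python3 -m crank '[{"tx":-0.005,"ty":-0.013,"tz":0,"spin":0,"hand":40},{"tx":-0.010,"ty":-0.027,"tz":0,"spin":0,"hand":40},{"tx":-0.0105,"ty":-0.027,"tz":0,"spin":0,"hand":40},{"tx":-0.0105,"ty":-0.027,"tz":0,"spin":0,"hand":40},{"tx":-0.0105,"ty":-0.027,"tz":0,"spin":0,"hand":40}]'; python3 -c "
from h import *
togo([.631,-.298,.15])"
```

```text
time_s: 12.68
ee_pos: [0.6338, 0.1366, 0.2359]
ee_rot: [0.187, 0.982, 0.001, 0.001]
contact_force: [1.6, -0.5, -1.4]
grip_width: 0.0585
time_s: 13.1
ee_pos: [0.6312, 0.0053, 0.2313]
ee_rot: [0.186, 0.982, -0.0, -0.001]
contact_force: [0.1, -0.3, -1.9]
grip_width: 0.0585
t 13.1 pos [0.6312 0.0053 0.2313] grip 0.0585 tool delta mm [-110.9 -282.3   81.4] F [ 0.1 -0.3 -1.9]
```

```bash
python3 -m crank '[{"tx":-0.0105,"ty":-0.027,"tz":0,"spin":0,"hand":40},{"tx":-0.0105,"ty":-0.027,"tz":0,"spin":0,"hand":40},{"tx":-0.0105,"ty":-0.027,"tz":0,"spin":0,"hand":40},{"tx":-0.0105,"ty":-0.027,"tz":0,"spin":0,"hand":40},{"tx":-0.0105,"ty":-0.027,"tz":0,"spin":0,"hand":40}]';python3 -m crank '[{"tx":-0.0105,"ty":-0.027,"tz":0,"spin":0,"hand":40},{"tx":-0.0105,"ty":-0.027,"tz":0,"spin":0,"hand":40},{"tx":-0.0105,"ty":-0.027,"tz":0,"spin":0,"hand":40},{"tx":-0.0105,"ty":-0.027,"tz":0,"spin":0,"hand":40},{"tx":-0.0105,"ty":-0.027,"tz":0,"spin":0,"hand":40}]';python3 -m crank '[{"tx":-0.005,"ty":-0.012,"tz":0.02,"spin":0,"hand":40},{"tx":0,"ty":0,"tz":0.03,"spin":0,"hand":40},{"tx":0,"ty":0,"tz":0.01,"spin":0,"hand":40},{"tx":0,"ty":0,"tz":0,"spin":0,"hand":40},{"tx":0,"ty":0,"tz":0,"spin":0,"hand":40}]'; python3 -c "
from h import *
togo([.631,-.298,.0827])
M,o=T();im,d=ctrl.camera('wrist');np.savez('w8.npz',im=im,d=d,M=M);cv2.imwrite('pics/w8.png',im[:,:,::-1])
im,d=ctrl.camera('scene');np.savez('s8.npz',im=im,d=d,M=M);cv2.imwrite('pics/s8.png',cv2.resize(im[130:330,360:600],None,fx=3,fy=3)[:,:,::-1])
"
```

```text
time_s: 13.52
ee_pos: [0.6305, -0.1396, 0.2313]
ee_rot: [0.186, 0.982, -0.0, -0.001]
contact_force: [1.4, -0.0, -1.7]
grip_width: 0.0588
time_s: 13.93
ee_pos: [0.63, -0.2843, 0.2312]
ee_rot: [0.186, 0.982, 0.0, -0.001]
contact_force: [-0.6, 0.5, -1.9]
grip_width: 0.0588
time_s: 14.35
ee_pos: [0.6309, -0.2951, 0.172]
ee_rot: [0.186, 0.983, 0.0, -0.001]
contact_force: [0.3, -0.1, -1.6]
grip_width: 0.0588
t 14.35 pos [ 0.6309 -0.2951  0.172 ] grip 0.0588 tool delta mm [-1.3 -2.6 89.3] F [ 0.3 -0.1 -1.6]
```

View pics/w8.png

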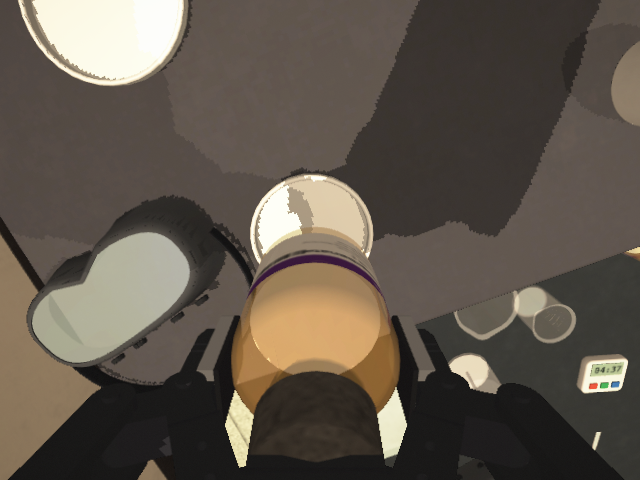

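View pics/s8.png

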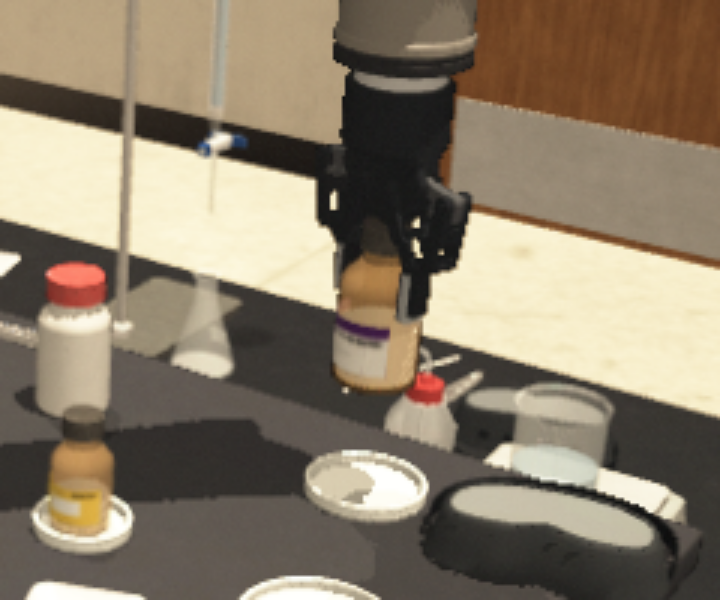

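```bash
python3 - <<'E'
from h import *
W=np.load('W0.npy')
for r in (.05,.06,.07,.08,.09):
    D=np.hypot(W[...,0]-.631,W[...,1]+.298);m=(D<r)&(D>.047);print(r,np.nanmax(W[...,2][m]).round(3))
a=np.load('w8.npz');M=a['M'];off=(210,150)
c=cv2.resize(a['im'][150:410,210:440],None,fx=2.3,fy=2.3,interpolation=2)[:,:,::-1].copy()
ring(c,'wrist',(.631,-.298),.045,.012,(0,255,0),M,2.3,off)
l=M[2,3]-.0797
ring(c,'wrist',M[:2,3],.031,l,(255,0,0),M,2.3,off)
ring(c,'wrist',M[:2,3],.031,l+.074,(255,0,255),M,2.3,off)
cv2.imwrite('pics/c8.png',c)
E
```

```text
0.05 0.009
0.06 0.021
0.07 0.021
0.08 0.033
0.09 0.043
```

View pics/c8.png

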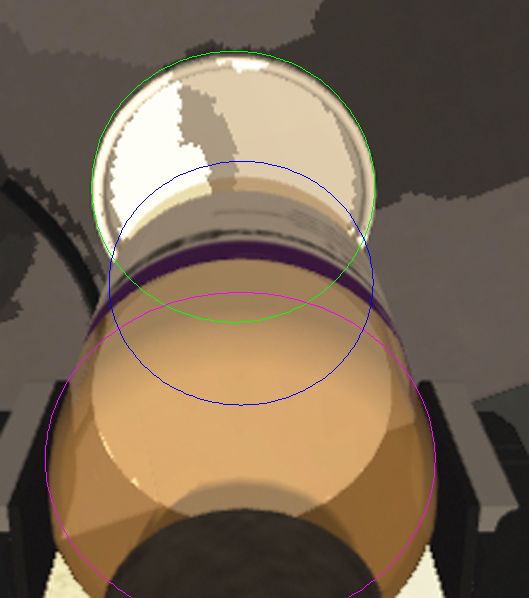

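```bash
python3 -m crank '[{"tx":0.001,"ty":-0.0025,"tz":0.015,"spin":0,"hand":40},{"tx":0,"ty":0,"tz":0.025,"spin":0,"hand":40},{"tx":0,"ty":0,"tz":0.025,"spin":0,"hand":40},{"tx":0,"ty":0,"tz":0.01,"spin":0,"hand":40},{"tx":0,"ty":0,"tz":0.004,"spin":0,"hand":40}]';python3 -m crank '[{"tx":0,"ty":0,"tz":0,"spin":0,"hand":40},{"tx":0,"ty":0,"tz":0,"spin":0,"hand":40},{"tx":0,"ty":0,"tz":0,"spin":0,"hand":40},{"tx":0,"ty":0,"tz":0,"spin":0,"hand":40},{"tx":0,"ty":0,"tz":0,"spin":0,"hand":40}]'; python3 -c "
from h import *
togo([.631,-.298,.0827])
M,o=T();im,d=ctrl.camera('wrist');np.savez('w9.npz',im=im,d=d,M=M);cv2.imwrite('pics/w9.png',im[:,:,::-1])
im,d=ctrl.camera('scene');np.savez('s9.npz',im=im,d=d,M=M)
c=cv2.resize(im[220:320,430:560],None,fx=5,fy=5,interpolation=2)[:,:,::-1].copy()
ring(c,'scene',(.631,-.298),.045,.012,(0,255,0),None,5,(430,220))
cv2.imwrite('pics/s9.png',c)
"
```

```text
time_s: 14.87
ee_pos: [0.6291, -0.2969, 0.0927]
ee_rot: [0.186, 0.983, 0.0, -0.001]
contact_force: [-0.9, -0.4, -2.3]
grip_width: 0.0585
time_s: 15.28
ee_pos: [0.6296, -0.2977, 0.0943]
ee_rot: [0.186, 0.982, -0.0, 0.001]
contact_force: [0.4, 0.3, -2.6]
grip_width: 0.0586
t 15.28 pos [ 0.6296 -0.2977  0.0943] grip 0.0586 tool delta mm [-1.4  0.2 11.6] F [ 0.4  0.3 -2.6]
```

View pics/w9.png

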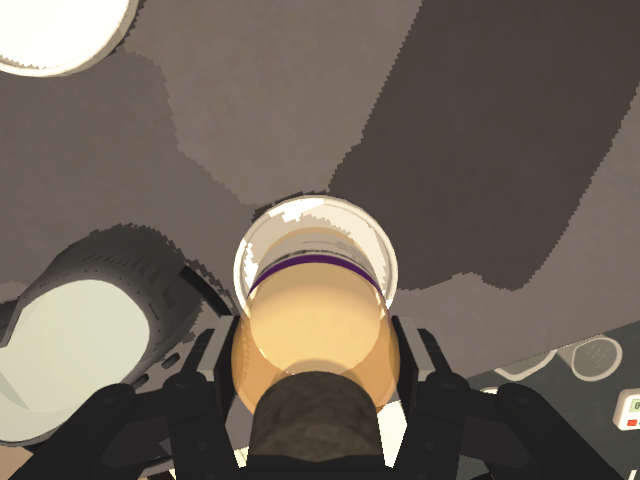

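View pics/s9.png

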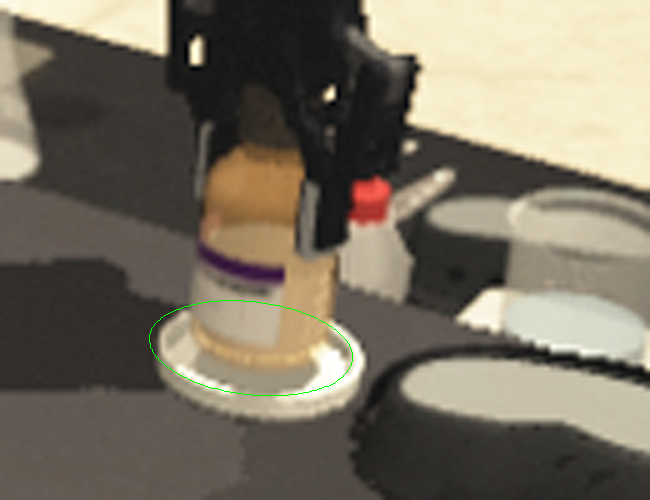

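```bash
python3 - <<'E'
from h import *
a=np.load('s9.npz');M=a['M'];im=a['im'];s=7;off=(455,265)
c=cv2.resize(im[265:310,455:510],None,fx=7,fy=7,interpolation=2)[:,:,::-1].copy()
c=cv2.resize(im[255:310,450:515],None,fx=9,fy=9,interpolation=2)[:,:,::-1].copy();s=9;off=(450-1,255-1)
ring(c,'scene',(.631,-.298),.045,.012,(0,255,0),None,s,off)
ring(c,'scene',(.631,-.298),.045,0,(0,255,0),None,s,off)
ring(c,'scene',M[:2,3],.031,M[2,3]-.0797,(255,0,0),None,s,off)
cv2.imwrite('pics/s9b.png',c)
a=np.load('w9.npz');M=a['M'];off=(210,170)
c=cv2.resize(a['im'][170:430,210:440],None,fx=2.3,fy=2.3,interpolation=2)[:,:,::-1].copy()
ring(c,'wrist',(.631,-.298),.045,.012,(0,255,0),M,2.3,off)
l=M[2,3]-.0797
ring(c,'wrist',M[:2,3],.031,l,(255,0,0),M,2.3,off)
cv2.imwrite('pics/c9.png',c)
E
```

```text
(no output)
```

View pics/s9b.png

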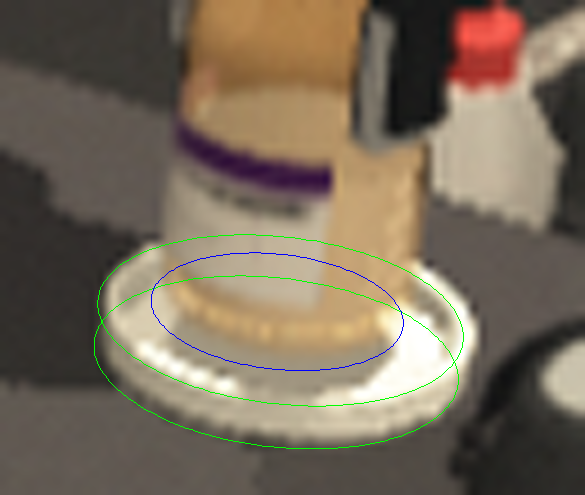

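View pics/c9.png

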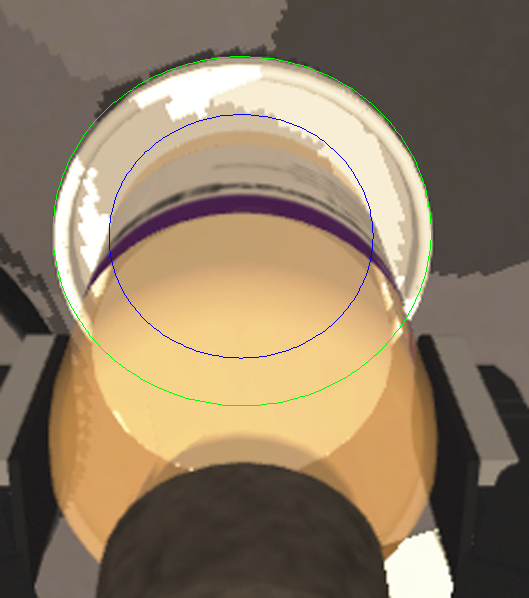

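```bash
python3 -m crank '[{"tx":0,"ty":0,"tz":0.004,"spin":0,"hand":40},{"tx":0,"ty":0,"tz":0.003,"spin":0,"hand":40},{"tx":0,"ty":0,"tz":0.001,"spin":0,"hand":40},{"tx":0,"ty":0,"tz":0.001,"spin":0,"hand":40},{"tx":0,"ty":0,"tz":0,"spin":0,"hand":40}]';python3 -m crank '[{"tx":0,"ty":0,"tz":0.001,"spin":0,"hand":40},{"tx":0,"ty":0,"tz":0,"spin":0,"hand":40},{"tx":0,"ty":0,"tz":0,"spin":0,"hand":40},{"tx":0,"ty":0,"tz":0,"spin":0,"hand":40},{"tx":0,"ty":0,"tz":0,"spin":0,"hand":40}]'
```

```text
time_s: 15.8
ee_pos: [0.629, -0.2975, 0.0839]
ee_rot: [0.186, 0.982, -0.0, -0.0]
contact_force: [-0.4, 0.3, -2.6]
grip_width: 0.0588
time_s: 16.22
ee_pos: [0.6293, -0.2976, 0.0834]
ee_rot: [0.186, 0.982, -0.0, 0.0]
contact_force: [0.1, 0.3, -2.1]
grip_width: 0.0589
```

```bash
python3 -m crank '[{"tx":0,"ty":0,"tz":0.001,"spin":0,"hand":40},{"tx":0,"ty":0,"tz":0,"spin":0,"hand":40},{"tx":0,"ty":0,"tz":0,"spin":0,"hand":40},{"tx":0,"ty":0,"tz":0,"spin":0,"hand":40},{"tx":0,"ty":0,"tz":0,"spin":0,"hand":40}]'
```

```text
time_s: 16.63
ee_pos: [0.6295, -0.2977, 0.083]
ee_rot: [0.186, 0.982, 0.0, 0.0]
contact_force: [-1.2, 1.1, 5.1]
grip_width: 0.059
```

Contact is at 5 N, at the expected height, so I'll release and back off.

```bash
python3 -m crank '[{"tx":0,"ty":0,"tz":0,"spin":0,"hand":73},{"tx":0,"ty":0,"tz":0,"spin":0,"hand":77},{"tx":0,"ty":0,"tz":0,"spin":0,"hand":82},{"tx":0,"ty":0,"tz":0,"spin":0,"hand":90},{"tx":0,"ty":0,"tz":0,"spin":0,"hand":100}]' 20; python3 -m crank '[{"tx":0,"ty":0,"tz":0,"spin":0,"hand":100},{"tx":0,"ty":0,"tz":0,"spin":0,"hand":100},{"tx":0,"ty":0,"tz":0,"spin":0,"hand":100},{"tx":0,"ty":0,"tz":-0.01,"spin":0,"hand":100},{"tx":0,"ty":0,"tz":-0.03,"spin":0,"hand":100}]' ; python3 -m crank '[{"tx":0,"ty":0,"tz":-0.04,"spin":0,"hand":100},{"tx":0,"ty":0,"tz":-0.04,"spin":0,"hand":100},{"tx":0,"ty":0,"tz":-0.03,"spin":0,"hand":100},{"tx":0,"ty":0,"tz":-0.02,"spin":0,"hand":100},{"tx":0,"ty":0,"tz":0,"spin":0,"hand":100}]';python3 -m crank '[{"tx":0,"ty":0,"tz":0,"spin":0,"hand":100},{"tx":0,"ty":0,"tz":0,"spin":0,"hand":100},{"tx":0,"ty":0,"tz":0,"spin":0,"hand":100},{"tx":0,"ty":0,"tz":0,"spin":0,"hand":100},{"tx":0,"ty":0,"tz":0,"spin":0,"hand":100}]';python3 -c "
from h import *
togo([.441,.202,.25])
M,o=T();im,d=ctrl.camera('wrist');np.savez('w10.npz',im=im,d=d,M=M)
cv2.imwrite('pics/w10.png',im[:,:,::-1]);off=(230,130)
c=cv2.resize(im[130:300,230:400],None,fx=3.5,fy=3.5,interpolation=2)[:,:,::-1].copy()
ring(c,'wrist',(.631,-.298),.045,.012,(0,255,0),M,3.5,off)
ring(c,'wrist',(.631,-.298),.031,.077,(255,0,255),M,3.5,off)
ring(c,'wrist',(.631,-.298),.031,.004,(255,0,0),M,3.5,off)
cv2.imwrite('pics/c10.png',c)
"
```

```text
time_s: 17.05
ee_pos: [0.6292, -0.2976, 0.0823]
ee_rot: [0.186, 0.982, -0.0, -0.0]
contact_force: [-0.2, 0.9, 0.1]
grip_width: 0.0851
time_s: 17.47
ee_pos: [0.6273, -0.2965, 0.1194]
ee_rot: [0.186, 0.982, 0.0, -0.003]
contact_force: [-0.3, 0.2, 0.4]
grip_width: 0.0852
time_s: 17.88
ee_pos: [0.6306, -0.2987, 0.2584]
ee_rot: [0.187, 0.982, -0.0, 0.004]
contact_force: [0.8, -0.4, -0.7]
grip_width: 0.0854
time_s: 18.3
ee_pos: [0.629, -0.2975, 0.2515]
ee_rot: [0.186, 0.982, -0.0, -0.001]
contact_force: [0.0, -0.5, 0.3]
grip_width: 0.0854
t 18.3 pos [ 0.629  -0.2975  0.2515] grip 0.0854 tool delta mm [357.8 396.    1.9] F [ 0.  -0.5  0.3]
```

View pics/c10.png

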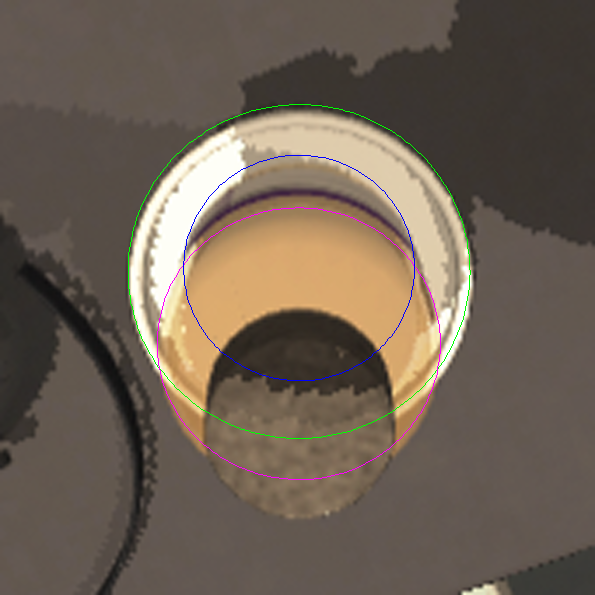

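View pics/w10.png

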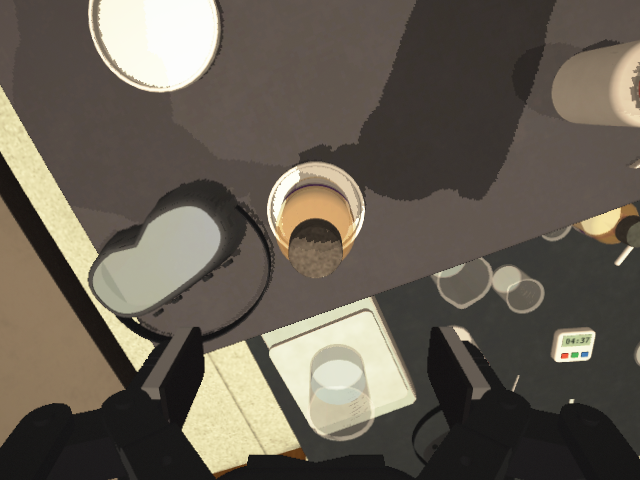

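```bash
python3 - <<'E'
from h import *
a=np.load('w10.npz');M=a['M']
for n,u,v,z in [('M',315.7,252,.128),('dM',315.7,209.1,.012),('dL',156,25,.012)]: print(n,onplane('wrist',u,v,z,M).round(4))
ctrl
im,d=ctrl.camera('scene');cv2.imwrite('pics/s10.png',cv2.resize(im[200:320,370:530],None,fx=5,fy=5,interpolation=2)[:,:,::-1])
E
```

```text
M [ 0.6313 -0.2978  0.128 ]
dM [ 0.631  -0.2976  0.012 ]
dL [ 0.4405 -0.3619  0.012 ]
```

View pics/s10.png

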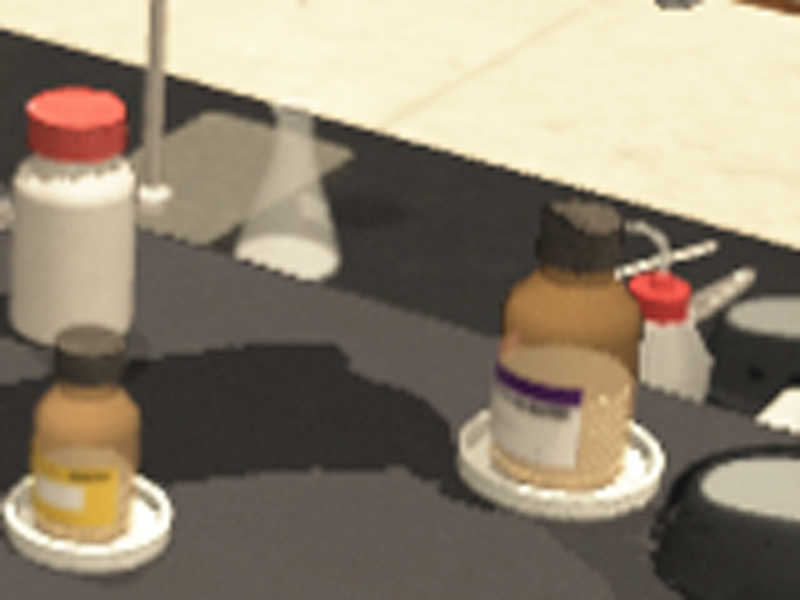

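Both bottles are upright and centred. Now the large one.

```bash
python3 -m crank '[{"tx":0.018,"ty":0.02,"tz":0,"spin":0,"hand":100},{"tx":0.026,"ty":0.029,"tz":0,"spin":0,"hand":100},{"tx":0.026,"ty":0.029,"tz":0,"spin":0,"hand":100},{"tx":0.026,"ty":0.029,"tz":0,"spin":0,"hand":100},{"tx":0.026,"ty":0.029,"tz":0,"spin":0,"hand":100}]';python3 -m crank '[{"tx":0.026,"ty":0.029,"tz":0,"spin":0,"hand":100},{"tx":0.026,"ty":0.029,"tz":0,"spin":0,"hand":100},{"tx":0.026,"ty":0.029,"tz":0,"spin":0,"hand":100},{"tx":0.026,"ty":0.029,"tz":0,"spin":0,"hand":100},{"tx":0.026,"ty":0.029,"tz":0,"spin":0,"hand":100}]';python3 -m crank '[{"tx":0.026,"ty":0.029,"tz":0,"spin":0,"hand":100},{"tx":0.026,"ty":0.029,"tz":0,"spin":0,"hand":100},{"tx":0.026,"ty":0.029,"tz":0,"spin":0,"hand":100},{"tx":0.02,"ty":0.02,"tz":0,"spin":0,"hand":100},{"tx":0,"ty":0,"tz":0,"spin":0,"hand":100}]';python3 -m crank '[{"tx":0,"ty":0,"tz":0,"spin":0,"hand":100},{"tx":0,"ty":0,"tz":0,"spin":0,"hand":100},{"tx":0,"ty":0,"tz":0,"spin":0,"hand":100},{"tx":0,"ty":0,"tz":0,"spin":0,"hand":100},{"tx":0,"ty":0,"tz":0,"spin":0,"hand":100}]';python3 -c "
from h import *
togo([.441,.202,.2])
M,o=T();im,d=ctrl.camera('wrist');np.savez('w11.npz',im=im,d=d,M=M);cv2.imwrite('pics/w11.png',im[:,:,::-1])
print(proj('wrist',np.array([.441,.202,.145]),M))
"
```

```text
time_s: 18.82
ee_pos: [0.5645, -0.125, 0.252]
ee_rot: [0.186, 0.982, -0.0, -0.0]
contact_force: [1.2, 0.4, -0.4]
grip_width: 0.0855
time_s: 19.23
ee_pos: [0.4966, 0.0577, 0.2524]
ee_rot: [0.186, 0.982, 0.0, 0.0]
contact_force: [1.4, 1.2, -0.4]
grip_width: 0.0851
time_s: 19.65
ee_pos: [0.4433, 0.197, 0.2523]
ee_rot: [0.183, 0.983, 0.001, -0.0]
contact_force: [0.1, 0.0, -0.9]
grip_width: 0.0853
time_s: 20.07
ee_pos: [0.4459, 0.1908, 0.2523]
ee_rot: [0.187, 0.982, -0.0, 0.0]
contact_force: [0.2, -0.2, 0.2]
grip_width: 0.0854
t 20.07 pos [0.4459 0.1908 0.2523] grip 0.0854 tool delta mm [ 8.7  8.6 52.3] F [ 0.2 -0.2  0.2]
[329.06128667 243.68981932]
```

View pics/w11.png

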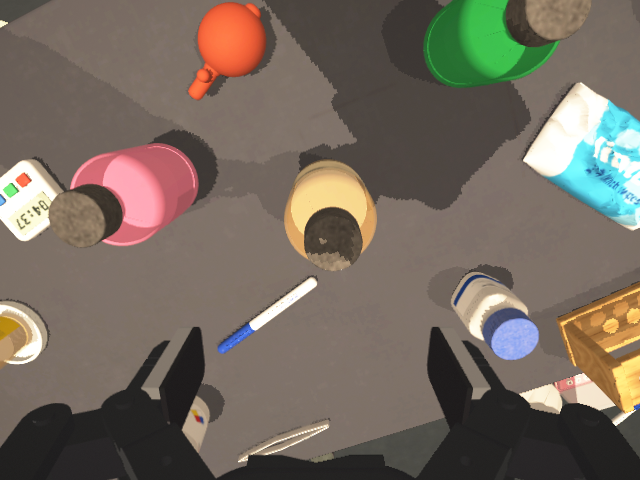

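```bash
python3 -m crank '[{"tx":0.0095,"ty":0.0105,"tz":0,"spin":0,"hand":100},{"tx":0,"ty":0,"tz":0.03,"spin":0,"hand":100},{"tx":0,"ty":0,"tz":0.02,"spin":0,"hand":100},{"tx":0,"ty":0,"tz":0,"spin":0,"hand":100},{"tx":0,"ty":0,"tz":0,"spin":0,"hand":100}]' 40;python3 -c "
from h import *
togo([.4413,.2045,.099])
M,o=T();im,d=ctrl.camera('wrist');np.savez('w12.npz',im=im,d=d,M=M);cv2.imwrite('pics/w12.png',im[:,:,::-1])
print(proj('wrist',np.array([.4413,.2045,.145]),M))
"
```

```text
time_s: 20.53
ee_pos: [0.4404, 0.2043, 0.2021]
ee_rot: [0.187, 0.982, -0.001, -0.001]
contact_force: [-0.4, -0.8, 0.4]
grip_width: 0.0852
t 20.53 pos [0.4404 0.2043 0.2021] grip 0.0852 tool delta mm [ -0.8   0.7 103.1] F [-0.4 -0.8  0.4]
[315.78707656 295.05696653]
```

View pics/w12.png

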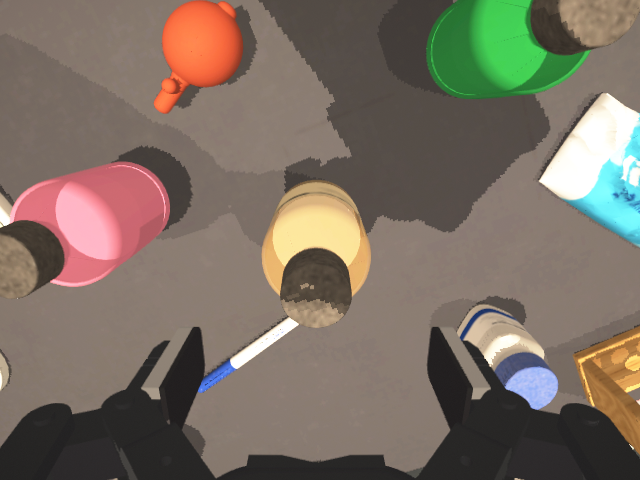

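```bash
python3 -m crank '[{"tx":0,"ty":0,"tz":0.02,"spin":0,"hand":100},{"tx":0,"ty":0,"tz":0.03,"spin":0,"hand":100},{"tx":0,"ty":0,"tz":0.025,"spin":0,"hand":100},{"tx":0,"ty":0,"tz":0.013,"spin":0,"hand":100},{"tx":0,"ty":0,"tz":0.005,"spin":0,"hand":100}]' 40;python3 -m crank '[{"tx":0,"ty":0,"tz":0.002,"spin":0,"hand":100},{"tx":0,"ty":0,"tz":0,"spin":0,"hand":100},{"tx":0,"ty":0,"tz":0,"spin":0,"hand":100},{"tx":0,"ty":0,"tz":0,"spin":0,"hand":100},{"tx":0,"ty":0,"tz":0,"spin":0,"hand":100}]'
python3 -c "
from h import *
togo([.4413,.2045,.099])
M,o=T();im,d=ctrl.camera('wrist');cv2.imwrite('pics/w13.png',im[:,:,::-1])
"
```

```text
time_s: 21.0
ee_pos: [0.4406, 0.2047, 0.1087]
ee_rot: [0.186, 0.982, -0.0, -0.0]
contact_force: [-0.5, 0.9, 0.5]
grip_width: 0.0853
time_s: 21.42
ee_pos: [0.441, 0.2052, 0.1082]
ee_rot: [0.186, 0.982, 0.001, 0.0]
contact_force: [1.3, 0.4, 1.0]
grip_width: 0.0854
t 21.42 pos [0.441  0.2052 0.1082] grip 0.0854 tool delta mm [-0.5 -0.5  9.2] F [1.3 0.4 1. ]
```

View pics/w13.png

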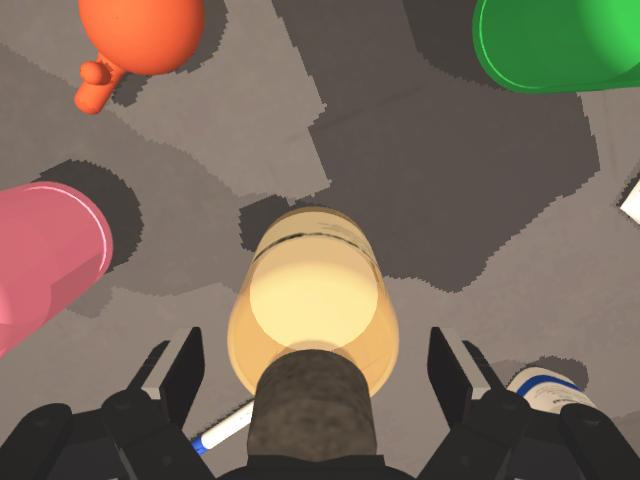

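```bash
python3 -m crank '[{"tx":0,"ty":0,"tz":0.004,"spin":0,"hand":100},{"tx":0,"ty":0,"tz":0.002,"spin":0,"hand":100},{"tx":0,"ty":0,"tz":0.001,"spin":0,"hand":100},{"tx":0,"ty":0,"tz":0,"spin":0,"hand":100},{"tx":0,"ty":0,"tz":0,"spin":0,"hand":100}]' 40
```

```text
time_s: 21.88
ee_pos: [0.4405, 0.2048, 0.1001]
ee_rot: [0.186, 0.982, -0.0, -0.0]
contact_force: [0.2, -0.1, -0.8]
grip_width: 0.0857
```

```bash
python3 -m crank '[{"tx":0,"ty":0,"tz":0.001,"spin":0,"hand":100},{"tx":0,"ty":0,"tz":0,"spin":0,"hand":90},{"tx":0,"ty":0,"tz":0,"spin":0,"hand":80},{"tx":0,"ty":0,"tz":0,"spin":0,"hand":70},{"tx":0,"ty":0,"tz":0,"spin":0,"hand":50}]' 50;python3 -m crank '[{"tx":0,"ty":0,"tz":0,"spin":0,"hand":50},{"tx":0,"ty":0,"tz":0,"spin":0,"hand":50},{"tx":0,"ty":0,"tz":0,"spin":0,"hand":50},{"tx":0,"ty":0,"tz":0,"spin":0,"hand":50},{"tx":0,"ty":0,"tz":0,"spin":0,"hand":50}]' 70; python3 -m crank '[{"tx":0,"ty":0,"tz":-0.004,"spin":0,"hand":50},{"tx":0,"ty":0,"tz":-0.005,"spin":0,"hand":50},{"tx":0,"ty":0,"tz":-0.005,"spin":0,"hand":50},{"tx":0,"ty":0,"tz":0,"spin":0,"hand":50},{"tx":0,"ty":0,"tz":0,"spin":0,"hand":50}]' 70;python3 -c "
from h import *
M,o=T();im,d=ctrl.camera('wrist');cv2.imwrite('pics/w14.png',im[:,:,::-1])
M,o=T();im,d=ctrl.camera('scene');cv2.imwrite('pics/s14.png',cv2.resize(im[130:310,180:420],None,fx=3,fy=3)[:,:,::-1])
"
```

```text
time_s: 22.3
ee_pos: [0.441, 0.2047, 0.0998]
ee_rot: [0.187, 0.982, 0.0, 0.0]
contact_force: [-0.7, -2.4, 11.0]
grip_width: 0.0647
time_s: 22.72
ee_pos: [0.4411, 0.2047, 0.1]
ee_rot: [0.187, 0.982, 0.0, 0.0]
contact_force: [-1.9, -4.1, 15.1]
grip_width: 0.0638
time_s: 23.13
ee_pos: [0.4407, 0.205, 0.1136]
ee_rot: [0.186, 0.983, 0.0, 0.0]
contact_force: [-0.0, 0.2, -2.4]
grip_width: 0.0636
```

View pics/w14.png

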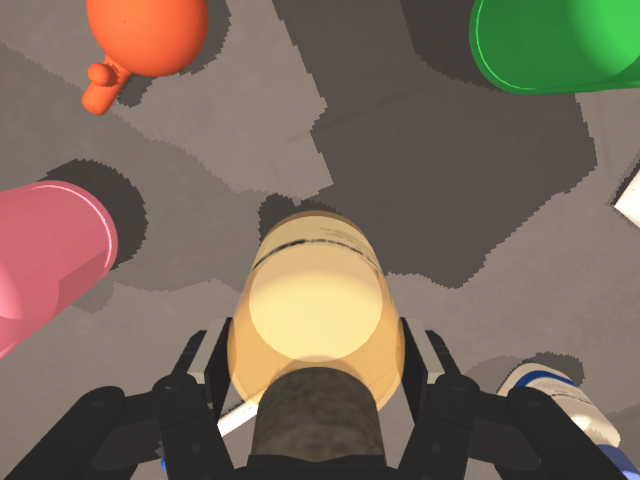

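View pics/s14.png

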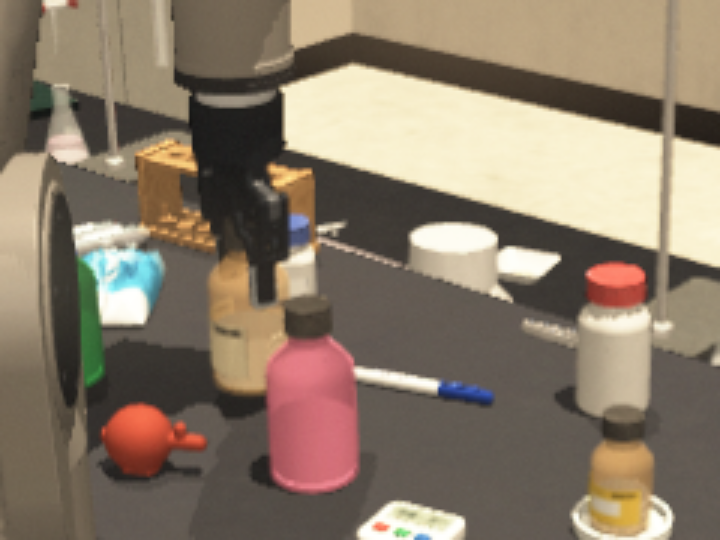

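```bash
python3 -m crank '[{"tx":0,"ty":0,"tz":-0.015,"spin":0,"hand":50},{"tx":0,"ty":0,"tz":-0.03,"spin":0,"hand":50},{"tx":0,"ty":0,"tz":-0.035,"spin":0,"hand":50},{"tx":0,"ty":0,"tz":-0.035,"spin":0,"hand":50},{"tx":0,"ty":0,"tz":-0.025,"spin":0,"hand":50}]' 70;python3 -m crank '[{"tx":-0.010,"ty":-0.010,"tz":0,"spin":0,"hand":50},{"tx":-0.020,"ty":-0.018,"tz":0,"spin":0,"hand":50},{"tx":-0.0215,"ty":-0.020,"tz":0,"spin":0,"hand":50},{"tx":-0.0215,"ty":-0.020,"tz":0,"spin":0,"hand":50},{"tx":-0.0215,"ty":-0.020,"tz":0,"spin":0,"hand":50}]'; python3 -c "
from h import *
togo([.53,.02,.25]);togo([.438,-.3635,.25])"
```

```text
time_s: 23.65
ee_pos: [0.4409, 0.2048, 0.2559]
ee_rot: [0.187, 0.982, 0.0, 0.001]
contact_force: [0.4, 1.0, -2.4]
grip_width: 0.0637
time_s: 24.07
ee_pos: [0.4965, 0.0872, 0.2532]
ee_rot: [0.186, 0.983, -0.0, -0.0]
contact_force: [-0.2, 1.7, -3.4]
grip_width: 0.0638
t 24.07 pos [0.4965 0.0872 0.2532] grip 0.0638 tool delta mm [-55.8 -50.2   3.2] F [-0.2  1.7 -3.4]
t 24.07 pos [0.4965 0.0872 0.2532] grip 0.0638 tool delta mm [-110.3 -440.8    3.2] F [-0.2  1.7 -3.4]
```

```bash
python3 -m crank '[{"tx":-0.0215,"ty":-0.020,"tz":0,"spin":0,"hand":50},{"tx":-0.017,"ty":-0.025,"tz":0,"spin":0,"hand":50},{"tx":-0.01,"ty":-0.03,"tz":0,"spin":0,"hand":50},{"tx":-0.006,"ty":-0.032,"tz":0,"spin":0,"hand":50},{"tx":-0.006,"ty":-0.032,"tz":0,"spin":0,"hand":50}]' 70;python3 -m crank '[{"tx":-0.005,"ty":-0.032,"tz":0,"spin":0,"hand":50},{"tx":-0.005,"ty":-0.032,"tz":0,"spin":0,"hand":50},{"tx":-0.005,"ty":-0.032,"tz":0,"spin":0,"hand":50},{"tx":-0.005,"ty":-0.032,"tz":0,"spin":0,"hand":50},{"tx":-0.005,"ty":-0.032,"tz":0,"spin":0,"hand":50}]'; python3 -c "
from h import *
togo([.438,-.3635,.25])"
```

```text
time_s: 24.48
ee_pos: [0.5012, -0.0646, 0.2529]
ee_rot: [0.186, 0.982, -0.0, -0.0]
contact_force: [0.6, -0.1, -2.4]
grip_width: 0.0639
time_s: 24.9
ee_pos: [0.4656, -0.2225, 0.2531]
ee_rot: [0.186, 0.983, 0.0, -0.0]
contact_force: [0.5, -0.2, -3.2]
grip_width: 0.0636
t 24.9 pos [ 0.4656 -0.2225  0.2531] grip 0.0636 tool delta mm [ -25.9 -141.3    3.1] F [ 0.5 -0.2 -3.2]
```

```bash
python3 -m crank '[{"tx":-0.006,"ty":-0.032,"tz":0,"spin":0,"hand":50},{"tx":-0.006,"ty":-0.032,"tz":0,"spin":0,"hand":50},{"tx":-0.006,"ty":-0.032,"tz":0,"spin":0,"hand":50},{"tx":-0.006,"ty":-0.026,"tz":0,"spin":0,"hand":50},{"tx":0,"ty":-0.012,"tz":0,"spin":0,"hand":50}]';python3 -m crank '[{"tx":0,"ty":0,"tz":0.02,"spin":0,"hand":50},{"tx":0,"ty":0,"tz":0.03,"spin":0,"hand":50},{"tx":0,"ty":0,"tz":0.01,"spin":0,"hand":50},{"tx":0,"ty":0,"tz":0,"spin":0,"hand":50},{"tx":0,"ty":0,"tz":0,"spin":0,"hand":50}]'; python3 -c "
from h import *
togo([.438,-.3635,.103])
M,o=T();im,d=ctrl.camera('wrist');np.savez('w15.npz',im=im,d=d,M=M);cv2.imwrite('pics/w15.png',im[:,:,::-1]);off=(200,150)
c=cv2.resize(im[150:410,200:440],None,fx=2.3,fy=2.3,interpolation=2)[:,:,::-1].copy()
ring(c,'wrist',(.438,-.3635),.053,.012,(0,255,0),M,2.3,off)
l=M[2,3]-.100
ring(c,'wrist',M[:2,3],.034,l,(255,0,0),M,2.3,off)
cv2.imwrite('pics/c15.png',c)
"
```

```text
time_s: 25.32
ee_pos: [0.4384, -0.3581, 0.2532]
ee_rot: [0.188, 0.982, -0.001, -0.0]
contact_force: [-0.0, 0.8, -3.9]
grip_width: 0.0634
time_s: 25.73
ee_pos: [0.4396, -0.3546, 0.1935]
ee_rot: [0.186, 0.982, -0.0, -0.001]
contact_force: [-1.0, 0.1, -1.6]
grip_width: 0.0637
t 25.73 pos [ 0.4396 -0.3546  0.1935] grip 0.0637 tool delta mm [-1.9 -8.9 90.5] F [-1.   0.1 -1.6]
```

View pics/c15.png

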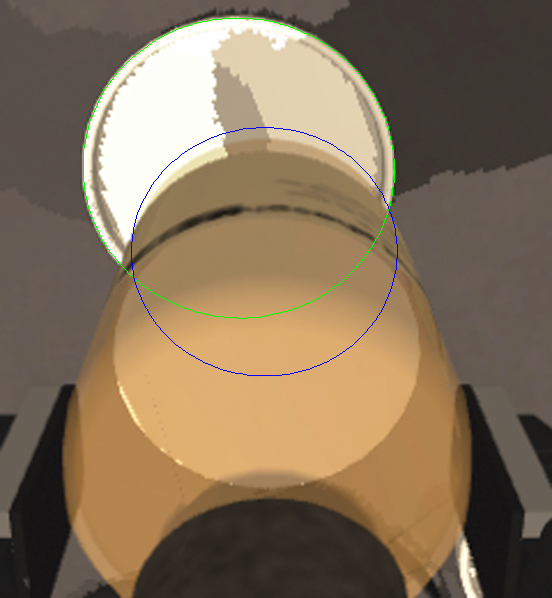

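```bash
python3 -m crank '[{"tx":-0.0005,"ty":-0.009,"tz":0,"spin":0,"hand":50},{"tx":0,"ty":0,"tz":0.02,"spin":0,"hand":50},{"tx":0,"ty":0,"tz":0.03,"spin":0,"hand":50},{"tx":0,"ty":0,"tz":0.02,"spin":0,"hand":50},{"tx":0,"ty":0,"tz":0.01,"spin":0,"hand":50}]';python3 -m crank '[{"tx":0,"ty":0,"tz":0.002,"spin":0,"hand":50},{"tx":0,"ty":0,"tz":0,"spin":0,"hand":50},{"tx":0,"ty":0,"tz":0,"spin":0,"hand":50},{"tx":0,"ty":0,"tz":0,"spin":0,"hand":50},{"tx":0,"ty":0,"tz":0,"spin":0,"hand":50}]'; python3 -c "
from h import *
togo([.438,-.3635,.103])
M,o=T();im,d=ctrl.camera('wrist');off=(200,190)
c=cv2.resize(im[190:440,200:440],None,fx=2.3,fy=2.3,interpolation=2)[:,:,::-1].copy()
ring(c,'wrist',(.438,-.3635),.053,.012,(0,255,0),M,2.3,off)
l=M[2,3]-.100
ring(c,'wrist',M[:2,3],.034,l,(255,0,0),M,2.3,off)
cv2.imwrite('pics/c16.png',c)
"
```

```text
time_s: 26.2
ee_pos: [0.4365, -0.3633, 0.1122]
ee_rot: [0.186, 0.983, 0.0, -0.0]
contact_force: [-1.0, -0.6, -3.1]
grip_width: 0.0639
time_s: 26.62
ee_pos: [0.4374, -0.3636, 0.1124]
ee_rot: [0.186, 0.982, -0.0, 0.001]
contact_force: [0.4, -0.8, -3.0]
grip_width: 0.0638
t 26.62 pos [ 0.4374 -0.3636  0.1124] grip 0.0638 tool delta mm [-0.5  0.3  9.4] F [ 0.4 -0.8 -3. ]
```

View pics/c16.png

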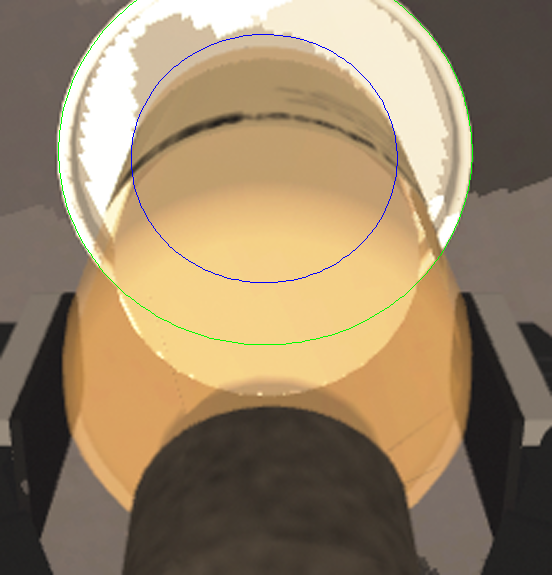

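Well aligned. Lowering the last 9 mm.

```bash
python3 -m crank '[{"tx":0,"ty":0,"tz":0.003,"spin":0,"hand":50},{"tx":0,"ty":0,"tz":0.002,"spin":0,"hand":50},{"tx":0,"ty":0,"tz":0.001,"spin":0,"hand":50},{"tx":0,"ty":0,"tz":0.001,"spin":0,"hand":50},{"tx":0,"ty":0,"tz":0,"spin":0,"hand":50}]';python3 -m crank '[{"tx":0,"ty":0,"tz":0.001,"spin":0,"hand":50},{"tx":0,"ty":0,"tz":0,"spin":0,"hand":50},{"tx":0,"ty":0,"tz":0,"spin":0,"hand":50},{"tx":0,"ty":0,"tz":0,"spin":0,"hand":50},{"tx":0,"ty":0,"tz":0,"spin":0,"hand":50}]'
```

```text
time_s: 27.08
ee_pos: [0.4367, -0.3631, 0.104]
ee_rot: [0.186, 0.982, 0.0, -0.0]
contact_force: [0.5, 0.5, -3.3]
grip_width: 0.064
time_s: 27.5
ee_pos: [0.4369, -0.3633, 0.1034]
ee_rot: [0.186, 0.982, -0.0, 0.0]
contact_force: [0.2, -0.1, 0.3]
grip_width: 0.0637
```

```bash
python3 -m crank '[{"tx":0,"ty":0,"tz":0.0005,"spin":0,"hand":50},{"tx":0,"ty":0,"tz":0,"spin":0,"hand":50},{"tx":0,"ty":0,"tz":0,"spin":0,"hand":50},{"tx":0,"ty":0,"tz":0,"spin":0,"hand":50},{"tx":0,"ty":0,"tz":0,"spin":0,"hand":50}]'
```

```text
time_s: 27.92
ee_pos: [0.4372, -0.3635, 0.1033]
ee_rot: [0.186, 0.982, -0.0, 0.0]
contact_force: [0.1, -0.4, 6.5]
grip_width: 0.0637
```

```bash
python3 -m crank '[{"tx":0,"ty":0,"tz":0,"spin":0,"hand":78},{"tx":0,"ty":0,"tz":0,"spin":0,"hand":82},{"tx":0,"ty":0,"tz":0,"spin":0,"hand":87},{"tx":0,"ty":0,"tz":0,"spin":0,"hand":93},{"tx":0,"ty":0,"tz":0,"spin":0,"hand":100}]' 20; python3 -m crank '[{"tx":0,"ty":0,"tz":0,"spin":0,"hand":100},{"tx":0,"ty":0,"tz":0,"spin":0,"hand":100},{"tx":0,"ty":0,"tz":0,"spin":0,"hand":100},{"tx":0,"ty":0,"tz":-0.01,"spin":0,"hand":100},{"tx":0,"ty":0,"tz":-0.03,"spin":0,"hand":100}]' ; python3 -m crank '[{"tx":0,"ty":0,"tz":-0.04,"spin":0,"hand":100},{"tx":0,"ty":0,"tz":-0.04,"spin":0,"hand":100},{"tx":0,"ty":0,"tz":-0.03,"spin":0,"hand":100},{"tx":0,"ty":0,"tz":-0.02,"spin":0,"hand":100},{"tx":0,"ty":0,"tz":0,"spin":0,"hand":100}]';python3 -m crank '[{"tx":0,"ty":0,"tz":0,"spin":0,"hand":100},{"tx":0,"ty":0,"tz":0,"spin":0,"hand":100},{"tx":0,"ty":0,"tz":0,"spin":0,"hand":100},{"tx":0,"ty":0,"tz":0,"spin":0,"hand":100},{"tx":0,"ty":0,"tz":0,"spin":0,"hand":100}]';python3 -c "
from h import *
togo([.438,-.3635,.25])
M,o=T();im,d=ctrl.camera('wrist');off=(220,130)
c=cv2.resize(im[130:300,220:410],None,fx=3,fy=3,interpolation=2)[:,:,::-1].copy()
ring(c,'wrist',(.438,-.3635),.053,.012,(0,255,0),M,3,off)
cv2.imwrite('pics/c17.png',c)
im,d=ctrl.camera('scene');cv2.imwrite('pics/s17.png',im[:,:,::-1])
"
```

```text
time_s: 28.33
ee_pos: [0.4368, -0.3632, 0.1028]
ee_rot: [0.186, 0.982, -0.0, -0.0]
contact_force: [-0.1, -0.3, -0.4]
grip_width: 0.0852
time_s: 28.75
ee_pos: [0.4354, -0.362, 0.1409]
ee_rot: [0.186, 0.982, 0.001, -0.003]
contact_force: [-0.1, 0.6, -0.2]
grip_width: 0.0855
time_s: 29.17
ee_pos: [0.4378, -0.3645, 0.2778]
ee_rot: [0.187, 0.982, -0.001, 0.003]
contact_force: [0.6, 0.6, -0.4]
grip_width: 0.085
time_s: 29.58
ee_pos: [0.4366, -0.3631, 0.2721]
ee_rot: [0.186, 0.982, 0.0, -0.001]
contact_force: [-0.4, 0.8, -0.5]
grip_width: 0.0854
t 29.58 pos [ 0.4366 -0.3631  0.2721] grip 0.0854 tool delta mm [-1.5  0.2 22.1] F [-0.4  0.8 -0.5]
```

View pics/c17.png

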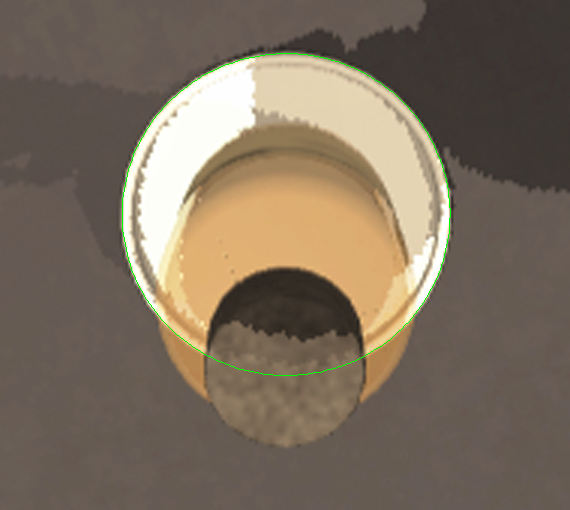

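View pics/s17.png

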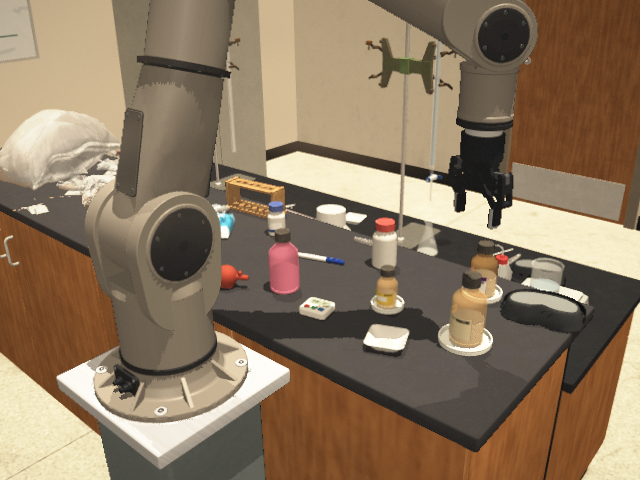

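```bash
python3 - <<'E'
from h import *
M,o=T()
print(onplane('wrist',220+285/3,130+369/3,.148,M).round(4), o['time_s'],o['contact_force'].round(1))
E
```

```text
[ 0.4398 -0.3643  0.148 ] 29.6833 [ 0.  -0.5  1. ]
```

```bash
python3 -c "
from bench import ctrl
print(ctrl.close_job())"
```

```text
the job is handed in; nothing more can be done
None
```

All three brown bottles are standing upright in their own dishes, and I handed the job in at about 30 s of the 96 s allowed. I moved them one at a time, smallest first, and let go of each only after the force reading showed it was on the dish floor.

- **Position:** my last wrist-camera checks put the small bottle about 1.5 mm from its dish centre, the medium one under 1 mm and the large one about 2 mm.
- **Forces:** the highest force reading was about 19 N, while gripping the small bottle. Each set-down read 5–9 N.
- **White bottles:** the final scene picture shows both standing with no visible shift. The gripper was clear, about 0.27 m up, at the end.
- **Disagreements:** the cameras differed by 2–4 mm on positions. While I held the medium bottle, its foot seemed about 4 mm off the hand's centre, so I corrected by a couple of millimetres before setting it down. None of the checks failed.

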